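# Clear the cutting jig and park its stop

## Robot

A 6-joint arm with a two-finger parallel gripper is mounted at the origin on the work surface. World frame = base frame: x ahead of the robot, y to its left, z up, the work surface at z = 0. Lengths are in m, angles in degrees, forces in N, time in s.
With the tool pointing down it reaches from about 0.4 to 0.825 m from the base axis. Payload 7 kg.
Tool frame: the origin (TCP) lies on the centre line of the jaws, within the pads' length; the fingertips stand 14 mm ahead of it and the grasp point (between the pads) lies 5 mm behind it; z points along the fingers, y is the line along which they close (so a half turn about z gives the same grasp; the last joint's range is limited). The gripper opens to 88 mm and grips with 3 to 60 N. Pads are 19 mm wide; open, the fingers measure 130 mm over their backs; the gripper's body (78 mm by 193 mm) begins 47 mm behind the grasp point.
Start: joints at [-60.212, 20.546, 0.682, 0, -70.136, -16.507], TCP at [0.155, -0.657, 0.241] pointing down, gripper open.
Joint ranges: [-176.03, 176.03], [-82.01, 121.73], [-58.28, 71.71], [-173.87, 95.51], [-174.79, -0.11], [-173.66, 173.66]. Speed limits (degrees/s): [136.94, 136.94, 172.46, 180, 180, 180].

## Interface

Orientations are given as [roll, pitch, yaw] about the fixed x, y, z axes, in that order (R = Rz(yaw) Ry(pitch) Rx(roll)).
In Python, from plant import r gives the robot as it stands.
- The arm moves only by the tool send_rows, never from a script. Its argument "steps" is a list of rows, each an object with "dp": the shift along the tool's x, y, z in mm, a list of three; "roll": the turn about the tool's z in rad; "jaw": the opening in per cent of the stroke, from 0 (shut) to 100 (fully open). In form: [{"dp": [tx, ty, tz], "roll": roll, "jaw": jaw}, ...]. A call has 1 to 5 rows; each row is the pose to reach, as a shift and turn from the pose commanded when the call began, along the tool's axes at that moment; what a row does not reach only later rows make up. A row lasts 1/8 s, in which the tool goes at most 62.5 mm and 10.7 degrees, less where a joint would pass 70% of its speed; a pose out of reach is approached as far as the arm can. A call with a gripper value outside its range is refused whole. The fingers move at their own pace and stop on an object; "newtons" is the grip in N (left out, the last holds). Time passes only in rows, so rows that repeat a pose let the fingers close. It gives the time, the measured TCP pose, the force, the opening and the grip force at its end, in the units of the state.
- r.get_state(): the state, without advancing time (a new reading comes with each control period).
- r.capture(name): name is "scene" or "top" or "wrist"; returns a dict with "image" (480x640x3 uint8, blue, green, red), "K" (3x3 intrinsics, pixels), "rvec" (rotation vector, rad) and "tvec" (3), from world to camera coordinates, as OpenCV has them. Camera axes: x right, y down, z forward; pixel columns grow to the right and rows downward; lengths in m; the calibration is good to about 2 mm. A picture is of the moment at which its call begins. There is no depth.
- r.close_job(): hands the job in; it is judged then, once.
The state is a dict: "time_s": time; "joints": joint angles; "qd": joint speeds; "joint_torque": joint torques, N m; "tcp_pos": TCP position; "eef_rot": TCP orientation; "contact_force": force on the tool from outside, world axes, zero at the start; "moment": the same for the moment, N m; "gripper_width": finger opening in m; "gripper_force": force on a finger pad.
Only numpy, scipy, OpenCV 4.12 (cv2) and the standard library are available. Lean on these libraries where they do the work, as an engineer would, in place of code of your own. Each camera call takes 0.05 s, during which the arm holds its last target. There are 200 camera calls.

## Task

Clear every offcut off the cutting jig into the green scrap bin. Once the bed is clear, and with the cam lever raised so that the stop is free, slide the stop fully home against the wooden cheek, and then lay the lever down again to lock it there. Leave the tape measure, the jar and the red tray where they are.

Things in the scene. Friction and masses are not known exactly. Their poses are not given: they have to be found in the camera images.
- jig: Fixed cutting jig on the table: plywood bed 250 (x) x 440 (y) x 20 mm. Origin at the centre of its underside, z up. A rail (jig x -120 to -90 mm, top 50 mm above the table) runs along its edge nearest the robot. A wooden cheek (jig x -50 to 120 mm, y -210 to -180 mm, top 70 mm above the table) closes its -y end.
- fence (a joint): Position of the sliding stop along jig +y, in m: 0 = home, touching the cheek; up to 0.33. Starts at 0.25 to 0.31. With the lever raised it slides with 2 to 4 N; with the lever down it is clamped to the rail and resists 20 N or more. It stays where it is left.
- fence_top (a point): Centre of the top face of the stop's bar (60 mm above the table); axes as the jig's. The stop is an aluminium bar across the bed, 195 mm long (jig x -85 to 110 mm), 16 mm thick in y, from 22 to 60 mm above the table, with a saddle of two steel plates over the rail (jig x -127 to -83 mm, 30 mm wide over both, up to 86 mm above the table). At home it is at jig y = -171 mm.
- lever (a joint): Angle of the stop's cam lever in rad: 0 = locked (lying over the bar, its knob towards jig +x), 1.5 = fully raised (about upright). The clamp lets go above about 0.7; stays where it is left. Moving it takes up to about 8 N at the knob, most near 0.
- lever_knob (a point): Centre of the lever's knob: a black cylinder of 22 mm diameter, 26 mm long along jig y, ends flat; 80 mm from the hinge. Locked, it is 88 mm above the table and 76 mm towards jig +x from the hinge; raised, 142 mm above the table. It can turn between two fingers that pinch its ends. Frame turns with the lever.
- lever_hinge (a point): Middle of the lever's hinge on the stop, 64 mm above the table; the hinge runs along jig y; raising turns the knob from jig +x up towards -x.
- bin: Scrap bin, fixed, green open box 220 (x) x 180 (y) x 120 mm high outside, walls and floor 5 mm. Origin at the centre of its underside, z up.
- batten_c (a point): Offcut, may be absent: solid pale wood block, 44 (x) x 34 (y) x 32 mm high, 20 to 75 g. The point is its centre half-way up; own axes as named, z up as it starts, on the jig's bed.
- plyblock_c (a point): Offcut, may be absent: solid plywood block with light and dark layers, 42 (x) x 36 (y) x 24 mm high, 20 to 75 g. The point is its centre half-way up; own axes as named, z up as it starts, on the jig's bed.
- channel_c (a point): Offcut, may be absent: aluminium U-channel, 42 (x) x 36 (y) x 30 mm high, walls and base 4 mm, open upward and at its x ends; take it across y, 20 to 75 g. The point is its centre half-way up; own axes as named, z up as it starts, on the jig's bed.
- tube_c (a point): Offcut, may be absent: white square plastic tube end, 40 x 40 x 38 mm high, walls 4 mm, bore upright, 20 to 75 g. The point is its centre half-way up; own axes as named, z up as it starts, on the jig's bed.
- hexbar_c (a point): Offcut, may be absent: black hexagonal bar end, 36 mm across flats (one pair of flats faces +-y), 42 mm across corners (along x), 34 mm high, 20 to 75 g. The point is its centre half-way up; own axes as named, z up as it starts, on the jig's bed.
- stepped_c (a point): Offcut, may be absent: green plastic block 44 (x) x 34 (y) mm, 36 mm high for x from -22 to 2 mm and 18 mm high for the rest; take it across y, 20 to 75 g. The point is its centre half-way up; own axes as named, z up as it starts, on the jig's bed.
- batten: The same offcut; origin at the centre of its underside.
- plyblock: The same offcut; origin at the centre of its underside.
- channel: The same offcut; origin at the centre of its underside.
- tube: The same offcut; origin at the centre of its underside.
- hexbar: The same offcut; origin at the centre of its underside.
- stepped: The same offcut; origin at the centre of its underside.
- tape: Tape measure, 70 x 32 x 66 mm, loose, not to be disturbed. Origin at the centre of its underside.
- glue: Jar, 64 mm diameter, 100 mm high, loose, not to be disturbed. Origin at the centre of its underside.
- tray: Red open tray 90 x 140 x 50 mm with a small screwdriver in it, loose, not to be disturbed. Origin at the centre of its underside.
Not all that is in view belongs to the job. Leave any yellow look-alike of the hexbar alone. What is shaped like the stepped but blue or yellow is not meant.

How it is judged (in metres and radians):
On the way, in this order (a step that is already met when the one before it is completed fails the run):
1. every offcut is in the scrap bin (x of batten_c in the frame of bin between -0.105 and 0.105 m and y of batten_c in the frame of bin between -0.085 and 0.085 m and z of batten_c in the frame of bin between 0 and 0.115 m and x of plyblock_c in the frame of bin between -0.105 and 0.105 m and y of plyblock_c in the frame of bin between -0.085 and 0.085 m and z of plyblock_c in the frame of bin between 0 and 0.115 m and x of channel_c in the frame of bin between -0.105 and 0.105 m and y of channel_c in the frame of bin between -0.085 and 0.085 m and z of channel_c in the frame of bin between 0 and 0.115 m and x of tube_c in the frame of bin between -0.105 and 0.105 m and y of tube_c in the frame of bin between -0.085 and 0.085 m and z of tube_c in the frame of bin between 0 and 0.115 m and x of hexbar_c in the frame of bin between -0.105 and 0.105 m and y of hexbar_c in the frame of bin between -0.085 and 0.085 m and z of hexbar_c in the frame of bin between 0 and 0.115 m and x of stepped_c in the frame of bin between -0.105 and 0.105 m and y of stepped_c in the frame of bin between -0.085 and 0.085 m and z of stepped_c in the frame of bin between 0 and 0.115 m), for 0.2 s.
2. with the lever raised, the stop is slid home against the cheek (value of joint fence below 0.005 m and value of joint lever above 0.7 rad), for 0.2 s.
3. the lever is laid down and the stop is locked at home (value of joint fence below 0.005 m and value of joint lever below 0.2 rad), for 0.2 s.
At the end, for the whole second after the job is handed in: Every offcut present lies at rest inside the bin, its centre below the rim; the stop is within 5 mm of the cheek; the lever is within 0.2 rad of its locked position (all of step 1 and all of step 3 and linear speed of each of batten, plyblock, channel, tube, hexbar, stepped below 0.03 m/s); the robot touches nothing.
It fails at once if tape measure disturbed (moved more than 30 mm) (distance of tape from where it was at the start of the episode above 0.03 m).
It fails at once if jar disturbed (moved more than 30 mm) (distance of glue from where it was at the start of the episode above 0.03 m).
It fails at once if red tray disturbed (moved more than 30 mm) (distance of tray from where it was at the start of the episode above 0.03 m).
Of batten, plyblock, channel, tube, hexbar, stepped only 4 to 6 are there at a start; the rules pass over those that are not, and their reading is None.
At some moment in a run one of batten, plyblock, channel, tube, hexbar, stepped may be knocked a few centimetres aside while the robot is not near it.
Once in a run the grip may slacken for a moment while it holds something.
It also fails if it takes over 210 s, if anything falls off the work surface, if the arm or the gripper's body presses on something with over 40 N, if the wrist force passes 120 N, or if a joint passes its speed limit or range.

## Working session

There is one attempt and no reset: what is moved stays moved. The work goes in short steps, Python scripts to look and compute and a tool call to move; the robot and the scene stay as the last step left them, time stands still between calls to the robot, and variables do not carry over. Pictures are saved under pics/ and viewed, at most 14 in all, crops included, and the job is handed in when it is done.

Besides the shell and the picture viewer there is one more tool, called after ">>>" by a JSON object that holds its "method" and its "body", one argument or row to a line. send_rows: Moves the arm, as the interface text tells. Its arguments: {"type":"object","properties":{"steps":{"type":"array","items":{"type":"object","properties":{"dp":{"type":"array","items":{"type":"number"}},"roll":{"type":"number"},"jaw":{"type":"number"}}}},"newtons":{"type":"number"}},"required":["steps"]}

```bash
mkdir -p pics; ls; cat > h.py <<'E'
import numpy as np, cv2
from plant import r
def snap(n,f):
    c=r.capture(n); cv2.imwrite('pics/'+f+'.png',c['image']); np.savez('pics/'+f+'.npz',K=c['K'],rvec=c['rvec'],tvec=c['tvec']); return c
def ray(f,u,v,z):
    c=np.load('pics/'+f+'.npz'); R=cv2.Rodrigues(c['rvec'])[0]; t=c['tvec'].ravel()
    d=R.T@np.linalg.inv(c['K'])@np.array([u,v,1.]); o=-R.T@t
    return o+d*(z-o[2])/d[2]
def proj(f,P):
    c=np.load('pics/'+f+'.npz'); return cv2.projectPoints(np.array(P,float).reshape(-1,3),c['rvec'],c['tvec'],c['K'],None)[0].reshape(-1,2)
E
python3 - <<'E'
from h import *
snap('top','top0');snap('scene','scene0')
print(r.get_state())
E
```

```text
pics
{'time_s': 0.1, 'joints': array([-6.02118600e+01,  2.05887635e+01,  6.39146861e-01, -1.47826057e-02,
       -7.01364687e+01, -1.65071367e+01]), 'qd': array([-0.03570262,  0.00242692,  0.119199  ,  0.02438871,  0.11326162,
        0.00544523]), 'joint_torque': array([-5.44575414e-04, -5.84164882e+01,  2.93748808e+01,  7.01536372e+00,
        1.02016755e-02, -4.61206275e-05]), 'tcp_pos': array([ 0.15493339, -0.65655628,  0.23971043]), 'eef_rot': array([ 1.79913514e+02, -1.11371687e-02, -1.66724022e+02]), 'contact_force': array([0.09559851, 1.17912539, 0.11389572]), 'moment': array([-0.03960059,  0.00468936,  0.02128967]), 'gripper_force': 0.0, 'gripper_width': 0.08750336120011881}
```

View pics/top0.png

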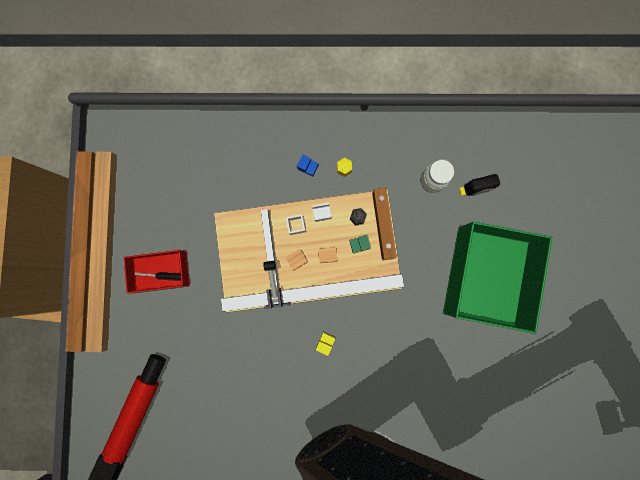

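View pics/scene0.png

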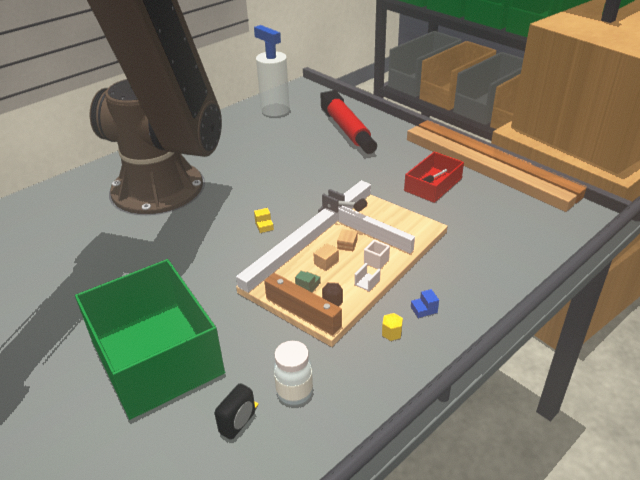

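The top view has the jig at (310,250), the bin at (498,277), the tray at (157,272), the jar at (438,175) and the tape at (482,185). Offcuts on the bed are tube (297,225), channel (321,213), black hexbar (358,216), green stepped (360,244) and two wooden blocks at (327,255) and (297,260). The look-alikes are off the bed: yellow hex (345,166), blue stepped (308,165) and yellow stepped (326,344). I'll confirm in an enlarged crop.

```bash
python3 - <<'E'
from h import *
a=cv2.imread('pics/top0.png')[180:320,210:410]
cv2.imwrite('pics/crop0.png',cv2.resize(a,None,fx=4,fy=4,interpolation=cv2.INTER_CUBIC))
E
```

```text
(no output)
```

View pics/crop0.png

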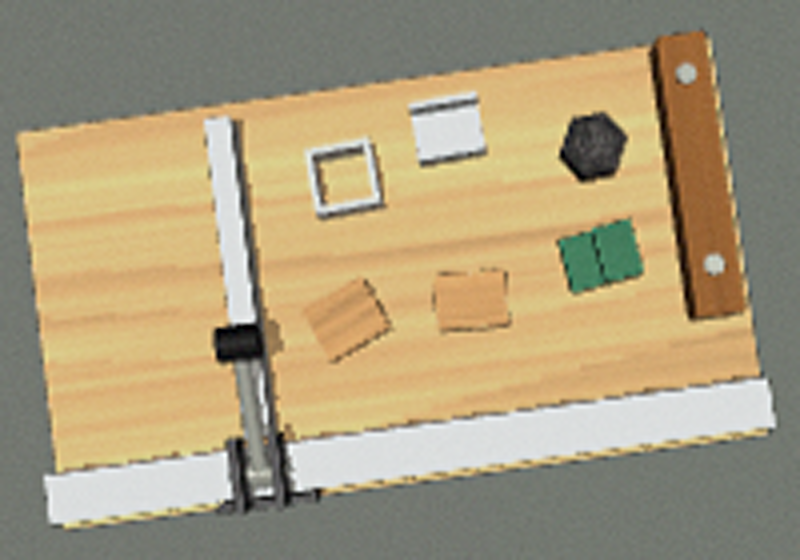

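The crop confirms six offcuts on the bed: black hexbar (594,146), green stepped (600,256), channel (448,128), tube (345,178) and wooden blocks (472,300) and (347,320). The knob is at (238,342) in the crop. None are yellow or blue. Next I'll compute poses.

```bash
python3 - <<'E'
from h import *
W=lambda u,v,z:ray('top0',u/4+210,v/4+180,z)
def quad(n,c,z):
    P=np.array([W(u,v,z) for u,v in c]); e=[P[(i+1)%4]-P[i] for i in range(4)]
    print(n,P.mean(0).round(4),[(round(np.hypot(*x[:2])*1000,1),round(np.degrees(np.arctan2(x[1],x[0])),1)) for x in e])
quad('tube',[(308,150),(370,140),(383,207),(320,217)],.058)
quad('chan',[(410,103),(476,94),(486,153),(421,164)],.05)
quad('step',[(557,240),(632,219),(643,273),(575,293)],.047)
quad('woodL',[(303,312),(362,280),(391,324),(334,361)],.048)
quad('woodR',[(438,272),(507,270),(508,326),(437,332)],.048)
quad('bed',[(19,132),(712,36),(760,377),(57,527)],.02)
print('hex',W(594,146,.054)); 
for c in [(627,127),(612,172),(578,181),(560,150),(577,115),(612,112)]: 
    d=(W(*c,.054)-W(594,146,.054))[:2]*1000; print(d.round(1),np.hypot(*d).round(1),np.degrees(np.arctan2(d[1],d[0])).round(1))
print('knob',W(238,342,.095)); print('rail ends', W(45,478,.05),W(768,380,.05),W(773,428,.05),W(52,523,.05))
print('bar top', W(218,120,.06),W(240,322,.06))
# bin rim in orig pixels
for p in [(474,222),(551,236),(536,333),(444,314)]: print('bin',ray('top0',*p,.12).round(3))
print('cheek', [W(*p,.07).round(3) for p in [(653,40),(705,33),(744,312),(692,319)]])
for n,p,z in [('tray',(157,272),.05),('jar',(441,171),.1),('tape',(482,185),.066)]: print(n,ray('top0',*p,z).round(3))
c=np.load('pics/top0.npz');print(-cv2.Rodrigues(c['rvec'])[0].T@c['tvec'].ravel())
E
```

```text
tube [0.6135 0.1629 0.058 ] [(np.float64(37.9), np.float64(-80.2)), (np.float64(41.4), np.float64(-168.2)), (np.float64(38.4), np.float64(99.7)), (np.float64(41.3), np.float64(11.2))]
chan [0.6456 0.1014 0.05  ] [(np.float64(40.5), np.float64(-81.6)), (np.float64(36.6), np.float64(-169.8)), (np.float64(40.0), np.float64(100.3)), (np.float64(38.0), np.float64(11.0))]
step [0.5691 0.0077 0.047 ] [(np.float64(47.1), np.float64(-73.6)), (np.float64(33.4), np.float64(-168.2)), (np.float64(42.8), np.float64(107.1)), (np.float64(33.9), np.float64(19.2))]
woodL [0.5291 0.1608 0.048 ] [(np.float64(40.6), np.float64(-60.8)), (np.float64(32.0), np.float64(-145.7)), (np.float64(41.0), np.float64(123.7)), (np.float64(35.1), np.float64(33.3))]
woodR [0.5416 0.0854 0.048 ] [(np.float64(41.7), np.float64(-87.7)), (np.float64(33.9), np.float64(-178.3)), (np.float64(43.0), np.float64(95.5)), (np.float64(36.3), np.float64(-0.2))]
bed [0.5631 0.1397 0.02  ] [(np.float64(438.0), np.float64(-81.5)), (np.float64(214.1), np.float64(-171.9)), (np.float64(443.1), np.float64(102.8)), (np.float64(247.4), np.float64(7.2))]
hex [0.63520916 0.01321462 0.054     ]
[ 11.8 -19.8] 23.0 -59.3
[-15.7 -10.9] 19.1 -145.1
[-21.3   9.5] 23.3 156.1
[-2.6 20.5] 20.6 97.3
[18.8 10.4] 21.5 29.0
[ 20.8 -10.7] 23.4 -27.2
knob [0.51314417 0.22028538 0.095     ]
rail ends [0.43112075 0.34138964 0.05      ] [ 0.49570374 -0.09206191  0.05      ] [ 0.4671202  -0.09505803  0.05      ] [0.40431073 0.33636549 0.05      ]
bar top [0.64790649 0.24026731 0.06      ] [0.52610863 0.22429404 0.06      ]
bin [ 0.616 -0.243  0.12 ]
bin [ 0.586 -0.413  0.12 ]
bin [ 0.371 -0.376  0.12 ]
bin [ 0.41  -0.175  0.12 ]
cheek [array([ 0.697, -0.021,  0.07 ]), array([ 0.702, -0.051,  0.07 ]), array([ 0.535, -0.075,  0.07 ]), array([ 0.531, -0.044,  0.07 ])]
tray [0.495 0.5   0.05 ]
jar [ 0.737 -0.174  0.1  ]
tape [ 0.712 -0.279  0.066]
[0.48372345 0.07238496 1.14111345]
```

```bash
cat >> h.py <<'E'
def plan(*T,start=None):
    """targets x,y,z(m),yaw(deg); prints dp mm, roll rad of each relative to the one before"""
    if start is None:
        s=r.get_state(); e=s['eef_rot']; start=(*s['tcp_pos'],e[2]); print('t %.2f'%s['time_s'],'at',s['tcp_pos'].round(4),e.round(2),'w',round(s['gripper_width'],4),'F',s['contact_force'].round(1))
    for t in T:
        a=np.radians(start[3]); d=(np.array(t[:3])-np.array(start[:3]))*1000
        print(t,'dp',[round(d[0]*np.cos(a)+d[1]*np.sin(a),1),round(d[0]*np.sin(a)-d[1]*np.cos(a),1),round(-d[2],1)],'roll',round(-np.radians((t[3]-start[3]+180)%360-180),3),'rows',int(np.ceil(max(np.linalg.norm(d)/62.5,abs((t[3]-start[3]+180)%360-180)/10.7))))
        start=t
E
python3 -c "
from h import *
plan((.31,-.44,.24,-120),(.46,-.2,.24,-73),(.58,.02,.24,-73))"
```

```text
t 0.10 at [ 0.1549 -0.6566  0.2397] [ 1.7991e+02 -1.0000e-02 -1.6672e+02] w 0.0875 F [0.1 1.2 0.1]
(0.31, -0.44, 0.24, -120) dp [np.float64(-200.7), np.float64(175.2), np.float64(-0.3)] roll -0.815 rows 5
(0.46, -0.2, 0.24, -73) dp [np.float64(-282.8), np.float64(-9.9), np.float64(-0.0)] roll -0.82 rows 5
(0.58, 0.02, 0.24, -73) dp [np.float64(-175.3), np.float64(-179.1), np.float64(-0.0)] roll -0.0 rows 5
```

>>> {"method": "send_rows", "body": {
  "steps": [
    {"dp": [-200, 175, 0], "roll": -0.815, "jaw": 56},
    {"dp": [-200, 175, 0], "roll": -0.815, "jaw": 56},
    {"dp": [-200, 175, 0], "roll": -0.815, "jaw": 56},
    {"dp": [-200, 175, 0], "roll": -0.815, "jaw": 56},
    {"dp": [-200, 175, 0], "roll": -0.815, "jaw": 56}
  ],
  "newtons": 25
}}

```text
time_s: 0.72
tcp_pos: [0.311, -0.4381, 0.2408]
eef_rot: [-180.0, 0.0, -119.6]
contact_force: [0.0, -0.3, 1.1]
gripper_width: 0.0497
gripper_force: 0.0
```

```bash
python3 -c "
from h import *
plan((.46,-.2,.24,-73),(.58,.02,.24,-73))"
```

```text
t 0.72 at [ 0.311  -0.4381  0.2408] [-1.7998e+02  2.0000e-02 -1.1962e+02] w 0.0497 F [ 0.  -0.3  1.1]
(0.46, -0.2, 0.24, -73) dp [np.float64(-280.7), np.float64(-11.9), np.float64(0.8)] roll -0.814 rows 5
(0.58, 0.02, 0.24, -73) dp [np.float64(-175.3), np.float64(-179.1), np.float64(-0.0)] roll -0.0 rows 5
```

Tracking is accurate, so the calls can be chained.

>>> {"method": "send_rows", "body": {
  "steps": [
    {"dp": [-281, -12, 0], "roll": -0.814, "jaw": 56},
    {"dp": [-281, -12, 0], "roll": -0.814, "jaw": 56},
    {"dp": [-281, -12, 0], "roll": -0.814, "jaw": 56},
    {"dp": [-281, -12, 0], "roll": -0.814, "jaw": 56},
    {"dp": [-281, -12, 0], "roll": -0.814, "jaw": 56}
  ]
}}

```text
time_s: 1.35
tcp_pos: [0.4616, -0.2014, 0.2405]
eef_rot: [-180.0, 0.0, -73.1]
contact_force: [-0.1, -1.3, -0.8]
gripper_width: 0.049
gripper_force: 0.0
```

>>> {"method": "send_rows", "body": {
  "steps": [
    {"dp": [-175, -179, 0], "roll": 0, "jaw": 56},
    {"dp": [-175, -179, 0], "roll": 0, "jaw": 56},
    {"dp": [-175, -179, 0], "roll": 0, "jaw": 56},
    {"dp": [-175, -179, 0], "roll": 0, "jaw": 56},
    {"dp": [-175, -179, 0], "roll": 0, "jaw": 56}
  ]
}}

```text
time_s: 1.98
tcp_pos: [0.5836, 0.0184, 0.2393]
eef_rot: [179.9, -0.0, -73.2]
contact_force: [-0.3, -1.1, -0.6]
gripper_width: 0.0491
gripper_force: 0.0
```

```bash
python3 -c "
from h import *
plan()
c=snap('wrist','w1')
cv2.imwrite('pics/w1b.png',cv2.resize(c['image'],(800,600)))"
```

```text
t 1.98 at [0.5836 0.0184 0.2393] [ 1.7993e+02 -1.0000e-02 -7.3220e+01] w 0.0491 F [-0.3 -1.1 -0.6]
```

View pics/w1b.png

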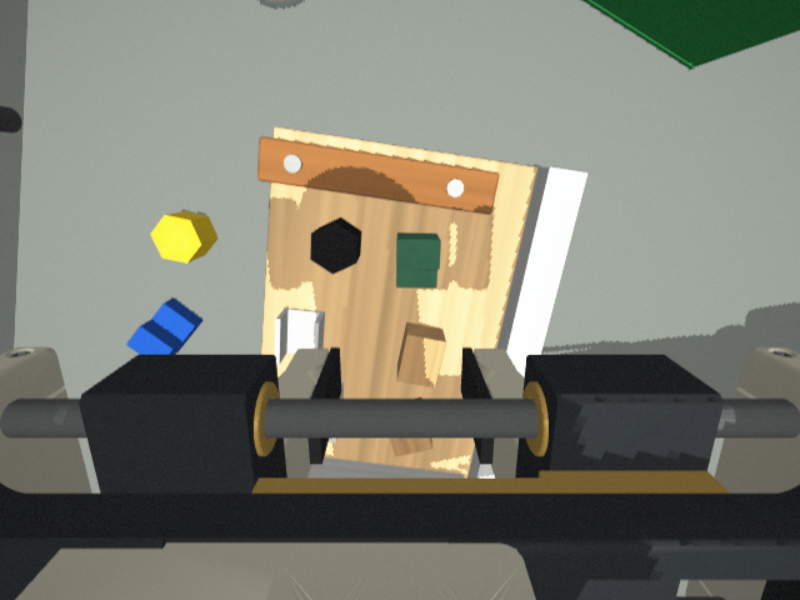

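The wrist view shows black hexbar (337,245), green stepped (418,260), channel (300,332) and woodR (420,353), with the yellow and blue look-alikes at left, off the bed. I need an enlarged crop of hex and stepped.

```bash
python3 -c "
from h import *
a=cv2.imread('pics/w1.png')[150:320,210:380]
cv2.imwrite('pics/c1.png',cv2.convertScaleAbs(cv2.resize(a,None,fx=3.5,fy=3.5,interpolation=cv2.INTER_CUBIC),alpha=1.8,beta=10))"
```

```text
(no output)
```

View pics/c1.png

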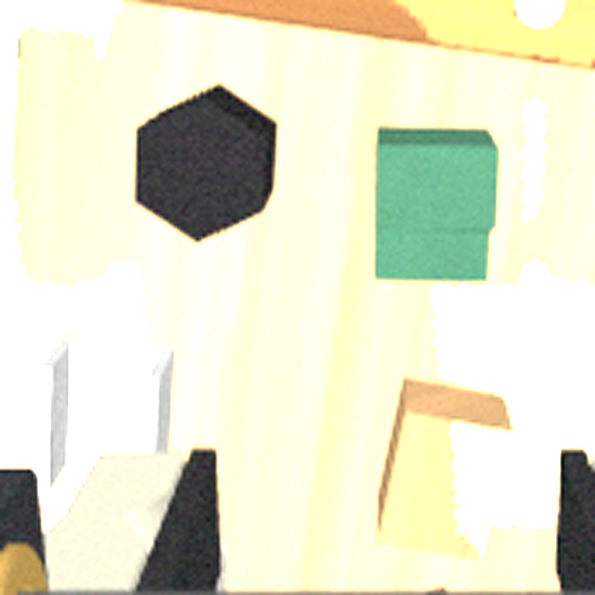

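```bash
python3 -c "
from h import *
W=lambda u,v,z:ray('w1',u/3.5+210,v/3.5+150,z)
for n,z,c in [('tall',.056,[(378,143),(495,147),(492,227),(376,233)]),('hex',.054,[(137,130),(137,200),(198,240),(262,208),(264,138),(203,96)])]:
  P=np.array([W(*p,z) for p in c]); e=np.roll(P,-1,0)-P
  print(n,P.mean(0).round(4),[(round(np.hypot(*x[:2])*1000,1),round(np.degrees(np.arctan2(x[1],x[0])),1)) for x in e])
"
```

```text
tall [0.575 0.    0.056] [(np.float64(32.2), np.float64(-165.2)), (np.float64(22.5), np.float64(106.1)), (np.float64(32.5), np.float64(19.7)), (np.float64(25.3), np.float64(-74.7))]
hex [0.639  0.0141 0.054 ] [(np.float64(19.6), np.float64(103.3)), (np.float64(20.2), np.float64(161.9)), (np.float64(20.5), np.float64(-136.6)), (np.float64(19.7), np.float64(-76.6)), (np.float64(19.9), np.float64(-18.4)), (np.float64(20.8), np.float64(43.3))]
```

```bash
python3 -c "
from h import *
plan((.5715,-.0015,.12,-73.5),(.5715,-.0015,.040,-73.5))"
```

```text
t 2.02 at [0.5825 0.0169 0.2394] [179.89  -0.   -73.28] w 0.0491 F [ 0.1  0.3 -0.6]
(0.5715, -0.0015, 0.12, -73.5) dp [np.float64(14.4), np.float64(15.8), np.float64(119.4)] roll 0.004 rows 2
(0.5715, -0.0015, 0.04, -73.5) dp [np.float64(0.0), np.float64(-0.0), np.float64(80.0)] roll -0.0 rows 2
```

>>> {"method": "send_rows", "body": {
  "steps": [
    {"dp": [14, 16, 50], "roll": 0, "jaw": 56},
    {"dp": [14, 16, 100], "roll": 0, "jaw": 56},
    {"dp": [14, 16, 150], "roll": 0, "jaw": 56},
    {"dp": [14, 16, 185], "roll": 0, "jaw": 56},
    {"dp": [14, 16, 199], "roll": 0, "jaw": 56}
  ]
}}

```text
time_s: 2.65
tcp_pos: [0.5691, -0.0041, 0.0397]
eef_rot: [179.8, -0.0, -73.5]
contact_force: [-0.9, 0.6, -0.7]
gripper_width: 0.049
gripper_force: 0.0
```

>>> {"method": "send_rows", "body": {
  "steps": [
    {"dp": [0, 0, 0], "roll": 0, "jaw": 56},
    {"dp": [0, 0, 0], "roll": 0, "jaw": 20},
    {"dp": [0, 0, 0], "roll": 0, "jaw": 20},
    {"dp": [0, 0, 0], "roll": 0, "jaw": 20},
    {"dp": [0, 0, 0], "roll": 0, "jaw": 20}
  ]
}}

```text
time_s: 3.28
tcp_pos: [0.5716, -0.0022, 0.0431]
eef_rot: [-179.9, -0.0, -73.3]
contact_force: [-0.8, -0.7, 7.3]
gripper_width: 0.034
gripper_force: 25.0
```

>>> {"method": "send_rows", "body": {
  "steps": [
    {"dp": [0, 0, -30], "roll": 0, "jaw": 20},
    {"dp": [0, 0, -80], "roll": 0, "jaw": 20},
    {"dp": [0, 0, -130], "roll": 0, "jaw": 20},
    {"dp": [0, 0, -130], "roll": 0, "jaw": 20}
  ]
}}

```text
time_s: 3.78
tcp_pos: [0.5731, -0.0019, 0.1765]
eef_rot: [-179.5, -0.0, -73.3]
contact_force: [0.3, -0.2, -0.8]
gripper_width: 0.0344
gripper_force: 25.0
```

```bash
python3 -c "
from h import *
plan((.52,-.26,.17,-80),(.52,-.26,.095,-80),(.52,-.26,.17,-80),(.637,.0137,.17,-77),(.637,.0137,.040,-77))"
```

```text
t 3.77 at [ 0.5731 -0.0019  0.1765] [-1.795e+02 -3.000e-02 -7.334e+01] w 0.0344 F [ 0.3 -0.2 -0.8]
(0.52, -0.26, 0.17, -80) dp [np.float64(232.1), np.float64(124.9), np.float64(6.5)] roll 0.116 rows 5
(0.52, -0.26, 0.095, -80) dp [np.float64(0.0), np.float64(-0.0), np.float64(75.0)] roll -0.0 rows 2
(0.52, -0.26, 0.17, -80) dp [np.float64(0.0), np.float64(-0.0), np.float64(-75.0)] roll -0.0 rows 2
(0.637, 0.0137, 0.17, -77) dp [np.float64(-249.2), np.float64(-162.8), np.float64(-0.0)] roll -0.052 rows 5
(0.637, 0.0137, 0.04, -77) dp [np.float64(0.0), np.float64(-0.0), np.float64(130.0)] roll -0.0 rows 3
```

>>> {"method": "send_rows", "body": {
  "steps": [
    {"dp": [54, 27, 3], "roll": 0.02, "jaw": 20},
    {"dp": [110, 55, 3], "roll": 0.05, "jaw": 20},
    {"dp": [165, 84, 3], "roll": 0.08, "jaw": 20},
    {"dp": [220, 111, 3], "roll": 0.1, "jaw": 20},
    {"dp": [265, 135, 3], "roll": 0.116, "jaw": 20}
  ]
}}

```text
time_s: 4.4
tcp_pos: [0.516, -0.2969, 0.168]
eef_rot: [180.0, 0.0, -80.1]
contact_force: [0.5, 1.0, -0.7]
gripper_width: 0.0343
gripper_force: 25.0
```

>>> {"method": "send_rows", "body": {
  "steps": [
    {"dp": [0, 0, 40], "roll": 0, "jaw": 20},
    {"dp": [0, 0, 75], "roll": 0, "jaw": 20},
    {"dp": [0, 0, 75], "roll": 0, "jaw": 60},
    {"dp": [0, 0, 75], "roll": 0, "jaw": 60},
    {"dp": [0, 0, 30], "roll": 0, "jaw": 60}
  ]
}}

```text
time_s: 5.03
tcp_pos: [0.5159, -0.2943, 0.1377]
eef_rot: [179.8, 0.1, -80.0]
contact_force: [1.5, 0.3, 0.1]
gripper_width: 0.0519
gripper_force: 0.0
```

```bash
python3 -c "
from h import *
plan((.50,-.285,.17,-77),(.637,.0137,.17,-77),(.637,.0137,.040,-77))"
```

```text
t 5.03 at [ 0.5159 -0.2943  0.1377] [ 1.7977e+02  1.1000e-01 -8.0010e+01] w 0.0519 F [1.5 0.3 0.1]
(0.5, -0.285, 0.17, -77) dp [np.float64(-11.9), np.float64(14.0), np.float64(-32.3)] roll -0.053 rows 1
(0.637, 0.0137, 0.17, -77) dp [np.float64(-260.2), np.float64(-200.7), np.float64(-0.0)] roll -0.0 rows 6
(0.637, 0.0137, 0.04, -77) dp [np.float64(0.0), np.float64(-0.0), np.float64(130.0)] roll -0.0 rows 3
```

>>> {"method": "send_rows", "body": {
  "steps": [
    {"dp": [-30, -18, -32], "roll": 0, "jaw": 60},
    {"dp": [-85, -52, -32], "roll": -0.01, "jaw": 60},
    {"dp": [-138, -84, -32], "roll": -0.02, "jaw": 60},
    {"dp": [-190, -117, -32], "roll": -0.04, "jaw": 60},
    {"dp": [-242, -149, -32], "roll": -0.053, "jaw": 60}
  ]
}}

```text
time_s: 5.65
tcp_pos: [0.6233, -0.0284, 0.1733]
eef_rot: [-179.8, -0.0, -76.9]
contact_force: [1.1, -0.5, 0.0]
gripper_width: 0.0524
gripper_force: 0.0
```

```bash
python3 -c "
from h import *
snap('top','top1')
a=cv2.imread('pics/top0.png').astype(int);b=cv2.imread('pics/top1.png').astype(int)
for n,(u,v) in dict(tube=(297,225),chan=(322,212),hex=(358,216),step=(360,244),R=(327,255),L=(297,260),bin=(498,277)).items(): print(n,np.abs(a-b)[v-12:v+13,u-12:u+13].mean().round(1))
plan((.637,.0137,.12,-77),(.637,.0137,.040,-77))"
```

```text
tube 100.3
chan 80.4
hex 74.6
step 66.0
R 50.6
L 90.8
bin 17.2
t 5.70 at [ 0.6262 -0.0228  0.1731] [-179.66    0.    -76.69] w 0.0523 F [4.2 2.7 0.7]
(0.637, 0.0137, 0.12, -77) dp [np.float64(-33.0), np.float64(-18.9), np.float64(53.1)] roll 0.005 rows 2
(0.637, 0.0137, 0.04, -77) dp [np.float64(0.0), np.float64(-0.0), np.float64(80.0)] roll -0.0 rows 2
```

>>> {"method": "send_rows", "body": {
  "steps": [
    {"dp": [-33, -19, 20], "roll": 0, "jaw": 60},
    {"dp": [-33, -19, 70], "roll": 0, "jaw": 60},
    {"dp": [-33, -19, 110], "roll": 0, "jaw": 60},
    {"dp": [-33, -19, 132], "roll": 0, "jaw": 60},
    {"dp": [-33, -19, 132], "roll": 0, "jaw": 60}
  ]
}}

```text
time_s: 6.32
tcp_pos: [0.6328, 0.0058, 0.0385]
eef_rot: [179.9, -0.0, -77.0]
contact_force: [-0.5, 1.1, 0.9]
gripper_width: 0.0529
gripper_force: 0.0
```

>>> {"method": "send_rows", "body": {
  "steps": [
    {"dp": [0, 0, 0], "roll": 0, "jaw": 20},
    {"dp": [0, 0, 0], "roll": 0, "jaw": 20},
    {"dp": [0, 0, 0], "roll": 0, "jaw": 20},
    {"dp": [0, 0, 0], "roll": 0, "jaw": 20}
  ]
}}

```text
time_s: 6.82
tcp_pos: [0.6342, 0.0059, 0.0405]
eef_rot: [-179.8, -0.0, -77.0]
contact_force: [-0.6, 1.1, 7.6]
gripper_width: 0.0356
gripper_force: 25.0
```

>>> {"method": "send_rows", "body": {
  "steps": [
    {"dp": [0, 0, -30], "roll": 0, "jaw": 20},
    {"dp": [0, 0, -80], "roll": 0, "jaw": 20},
    {"dp": [0, 0, -132], "roll": 0, "jaw": 20},
    {"dp": [0, 0, -132], "roll": 0, "jaw": 20}
  ]
}}

```text
time_s: 7.32
tcp_pos: [0.6356, 0.0059, 0.1763]
eef_rot: [-179.5, -0.0, -77.0]
contact_force: [0.4, -0.2, -0.7]
gripper_width: 0.0359
gripper_force: 25.0
```

```bash
python3 -c "
from h import *
plan((.46,-.28,.175,-85))"
```

```text
t 7.33 at [0.6356 0.0059 0.1763] [-1.7946e+02 -2.0000e-02 -7.6960e+01] w 0.0359 F [ 0.4 -0.2 -0.7]
(0.46, -0.28, 0.175, -85) dp [np.float64(238.9), np.float64(235.6), np.float64(1.3)] roll 0.14 rows 6
```

>>> {"method": "send_rows", "body": {
  "steps": [
    {"dp": [38, 38, 1], "roll": 0.02, "jaw": 20},
    {"dp": [80, 79, 1], "roll": 0.05, "jaw": 20},
    {"dp": [122, 120, 1], "roll": 0.08, "jaw": 20},
    {"dp": [164, 162, 1], "roll": 0.11, "jaw": 20},
    {"dp": [205, 202, 1], "roll": 0.14, "jaw": 20}
  ]
}}

```text
time_s: 7.95
tcp_pos: [0.4807, -0.241, 0.1695]
eef_rot: [-180.0, 0.0, -85.1]
contact_force: [0.4, -0.5, -0.4]
gripper_width: 0.0361
gripper_force: 25.0
```

```bash
python3 -c "
from h import *
plan((.46,-.28,.175,-85),(.46,-.28,.095,-85))"
```

```text
t 7.95 at [ 0.4807 -0.241   0.1695] [-1.800e+02  1.000e-02 -8.507e+01] w 0.0361 F [ 0.4 -0.5 -0.4]
(0.46, -0.28, 0.175, -85) dp [np.float64(37.1), np.float64(24.0), np.float64(-5.5)] roll -0.001 rows 1
(0.46, -0.28, 0.095, -85) dp [np.float64(0.0), np.float64(-0.0), np.float64(80.0)] roll -0.0 rows 2
```

>>> {"method": "send_rows", "body": {
  "steps": [
    {"dp": [50, 24, 0], "roll": 0, "jaw": 20},
    {"dp": [50, 24, 40], "roll": 0, "jaw": 20},
    {"dp": [50, 24, 75], "roll": 0, "jaw": 20},
    {"dp": [50, 24, 75], "roll": 0, "jaw": 65},
    {"dp": [50, 24, 75], "roll": 0, "jaw": 65}
  ]
}}

```text
time_s: 8.57
tcp_pos: [0.4635, -0.2917, 0.0957]
eef_rot: [-180.0, -0.0, -85.0]
contact_force: [0.4, -0.1, -0.2]
gripper_width: 0.0503
gripper_force: 0.0
```

>>> {"method": "send_rows", "body": {
  "steps": [
    {"dp": [0, 0, -40], "roll": 0, "jaw": 65},
    {"dp": [0, 0, -75], "roll": 0, "jaw": 65},
    {"dp": [0, 0, -75], "roll": 0, "jaw": 65}
  ]
}}

```text
time_s: 8.95
tcp_pos: [0.4654, -0.2922, 0.1747]
eef_rot: [-179.5, -0.2, -84.9]
contact_force: [-0.6, 0.4, -0.1]
gripper_width: 0.0572
gripper_force: 0.0
```

```bash
python3 -c "
from h import *
snap('top','top2')
a=cv2.imread('pics/top0.png').astype(int);b=cv2.imread('pics/top2.png')
for n,(u,v) in dict(tube=(297,225),chan=(322,212),hex=(358,216),step=(360,244),R=(327,255),L=(297,260),bin=(498,277)).items(): print(n,np.abs(a-b)[v-12:v+13,u-12:u+13].mean().round(1))
cv2.imwrite('pics/c2.png',cv2.resize(b[180:345,210:560],None,fx=2.28,fy=2.28,interpolation=cv2.INTER_CUBIC))
plan((.545,.085,.175,-88),(.5416,.0854,.039,-88))"
```

```text
tube 11.8
chan 11.6
hex 56.3
step 49.5
R 11.5
L 11.5
bin 39.5
t 9.00 at [ 0.4643 -0.2917  0.1727] [-1.7968e+02 -1.1000e-01 -8.4970e+01] w 0.0568 F [-0.1 -0.1  0.4]
(0.545, 0.085, 0.175, -88) dp [np.float64(-368.2), np.float64(-113.4), np.float64(-2.3)] roll 0.053 rows 7
(0.5416, 0.0854, 0.039, -88) dp [np.float64(-0.5), np.float64(3.4), np.float64(136.0)] roll -0.0 rows 3
```

View pics/c2.png

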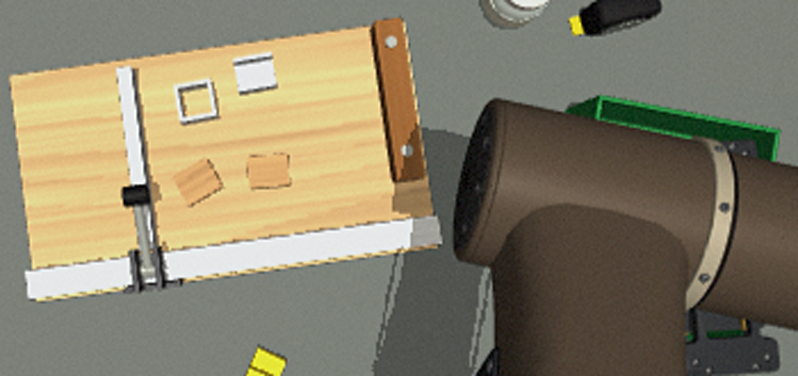

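The view shows hexbar and stepped gone from the bed, with the other four unmoved: tube (195,101), channel (256,73), woodR (269,171), woodL (199,182) in the crop. woodR is next.

>>> {"method": "send_rows", "body": {
  "steps": [
    {"dp": [-56, -17, 0], "roll": 0.01, "jaw": 65},
    {"dp": [-114, -35, 0], "roll": 0.02, "jaw": 65},
    {"dp": [-172, -53, 0], "roll": 0.03, "jaw": 65},
    {"dp": [-230, -71, 0], "roll": 0.04, "jaw": 65},
    {"dp": [-284, -88, 0], "roll": 0.053, "jaw": 65}
  ]
}}

```text
time_s: 9.62
tcp_pos: [0.5258, 0.0013, 0.1699]
eef_rot: [-180.0, 0.0, -88.0]
contact_force: [1.0, 0.1, 0.7]
gripper_width: 0.0573
gripper_force: 0.0
```

>>> {"method": "send_rows", "body": {
  "steps": [
    {"dp": [-40, -12, 0], "roll": 0, "jaw": 65},
    {"dp": [-84, -25, 0], "roll": 0, "jaw": 65},
    {"dp": [-84, -25, 0], "roll": 0, "jaw": 65},
    {"dp": [-84, -25, 0], "roll": 0, "jaw": 65}
  ]
}}

```text
time_s: 10.12
tcp_pos: [0.5474, 0.0839, 0.1694]
eef_rot: [180.0, -0.0, -88.0]
contact_force: [0.1, 0.0, -0.2]
gripper_width: 0.057
gripper_force: 0.0
```

```bash
python3 -c "
from h import *
plan((.5416,.0854,.039,-88))"
```

```text
t 10.12 at [0.5474 0.0839 0.1694] [ 1.7996e+02 -1.0000e-02 -8.8000e+01] w 0.057 F [ 0.1  0.  -0.2]
(0.5416, 0.0854, 0.039, -88) dp [np.float64(-1.7), np.float64(5.7), np.float64(130.4)] roll -0.0 rows 3
```

>>> {"method": "send_rows", "body": {
  "steps": [
    {"dp": [-2, 6, 50], "roll": 0, "jaw": 65},
    {"dp": [-2, 6, 95], "roll": 0, "jaw": 65},
    {"dp": [-2, 6, 130], "roll": 0, "jaw": 65},
    {"dp": [-2, 6, 130], "roll": 0, "jaw": 65},
    {"dp": [-2, 6, 130], "roll": 0, "jaw": 20}
  ]
}}

```text
time_s: 10.75
tcp_pos: [0.5422, 0.0852, 0.0408]
eef_rot: [-180.0, 0.0, -88.1]
contact_force: [0.2, -0.1, 0.9]
gripper_width: 0.0514
gripper_force: 0.0
```

>>> {"method": "send_rows", "body": {
  "steps": [
    {"dp": [0, 0, 0], "roll": 0, "jaw": 20},
    {"dp": [0, 0, 0], "roll": 0, "jaw": 20},
    {"dp": [0, 0, -30], "roll": 0, "jaw": 20},
    {"dp": [0, 0, -80], "roll": 0, "jaw": 20},
    {"dp": [0, 0, -135], "roll": 0, "jaw": 20}
  ]
}}

```text
time_s: 11.38
tcp_pos: [0.5412, 0.0854, 0.1761]
eef_rot: [180.0, -0.0, -88.0]
contact_force: [1.7, 0.2, 0.4]
gripper_width: 0.034
gripper_force: 24.8
```

>>> {"method": "send_rows", "body": {
  "steps": [
    {"dp": [50, 3, 0], "roll": 0, "jaw": 20},
    {"dp": [105, 6, 0], "roll": 0, "jaw": 20},
    {"dp": [160, 10, 0], "roll": 0, "jaw": 20},
    {"dp": [215, 13, 0], "roll": 0, "jaw": 20},
    {"dp": [270, 17, 0], "roll": 0, "jaw": 20}
  ]
}}

```text
time_s: 12.0
tcp_pos: [0.5337, -0.1864, 0.1753]
eef_rot: [-179.9, 0.0, -88.0]
contact_force: [0.9, -0.9, -0.8]
gripper_width: 0.0342
gripper_force: 24.8
```

>>> {"method": "send_rows", "body": {
  "steps": [
    {"dp": [55, 3, 0], "roll": 0, "jaw": 20},
    {"dp": [110, 7, 0], "roll": 0, "jaw": 20},
    {"dp": [159, 10, 0], "roll": 0, "jaw": 20},
    {"dp": [159, 10, 0], "roll": 0, "jaw": 20}
  ]
}}

```text
time_s: 12.5
tcp_pos: [0.5285, -0.347, 0.1744]
eef_rot: [180.0, -0.0, -88.3]
contact_force: [-0.7, 1.2, -1.1]
gripper_width: 0.0343
gripper_force: 24.8
```

>>> {"method": "send_rows", "body": {
  "steps": [
    {"dp": [0, 0, 45], "roll": 0, "jaw": 20},
    {"dp": [0, 0, 75], "roll": 0, "jaw": 20},
    {"dp": [0, 0, 75], "roll": 0, "jaw": 60},
    {"dp": [0, 0, 75], "roll": 0, "jaw": 60},
    {"dp": [0, 0, 20], "roll": 0, "jaw": 60}
  ]
}}

```text
time_s: 13.12
tcp_pos: [0.5278, -0.343, 0.1531]
eef_rot: [179.7, 0.1, -88.1]
contact_force: [0.8, -0.5, 0.7]
gripper_width: 0.0514
gripper_force: 0.0
```

>>> {"method": "send_rows", "body": {
  "steps": [
    {"dp": [0, 0, -20], "roll": 0, "jaw": 65},
    {"dp": [-55, -16, -20], "roll": -0.04, "jaw": 65},
    {"dp": [-110, -33, -20], "roll": -0.08, "jaw": 65},
    {"dp": [-166, -50, -20], "roll": -0.12, "jaw": 65},
    {"dp": [-222, -66, -20], "roll": -0.148, "jaw": 65}
  ]
}}

```text
time_s: 13.75
tcp_pos: [0.5891, -0.1179, 0.1773]
eef_rot: [-179.8, -0.0, -79.5]
contact_force: [0.8, -0.2, -0.2]
gripper_width: 0.0571
gripper_force: 0.0
```

```bash
python3 -c "
from h import *
plan((.646,.1014,.175,-79.5))"
```

```text
t 13.75 at [ 0.5891 -0.1179  0.1773] [-1.7977e+02 -4.0000e-02 -7.9490e+01] w 0.0571 F [ 0.8 -0.2 -0.2]
(0.646, 0.1014, 0.175, -79.5) dp [np.float64(-205.2), np.float64(-96.0), np.float64(2.3)] roll 0.0 rows 4
```

>>> {"method": "send_rows", "body": {
  "steps": [
    {"dp": [-52, -24, 0], "roll": 0, "jaw": 65},
    {"dp": [-104, -48, 0], "roll": 0, "jaw": 65},
    {"dp": [-156, -72, 0], "roll": 0, "jaw": 65},
    {"dp": [-205, -96, 0], "roll": 0, "jaw": 65},
    {"dp": [-205, -96, 0], "roll": 0, "jaw": 65}
  ]
}}

```text
time_s: 14.38
tcp_pos: [0.6465, 0.1032, 0.1766]
eef_rot: [-179.8, 0.0, -79.3]
contact_force: [-0.3, -1.7, -0.1]
gripper_width: 0.057
gripper_force: 0.0
```

>>> {"method": "send_rows", "body": {
  "steps": [
    {"dp": [0, 0, 0], "roll": 0, "jaw": 65},
    {"dp": [0, 0, 0], "roll": 0, "jaw": 65}
  ]
}}

```text
time_s: 14.62
tcp_pos: [0.6451, 0.0982, 0.1756]
eef_rot: [-179.9, 0.0, -79.6]
contact_force: [0.0, 0.4, -0.9]
gripper_width: 0.0572
gripper_force: 0.0
```

```bash
python3 -c "
from h import *
plan((.646,.1014,.040,-79.5))"
```

```text
t 14.62 at [0.6451 0.0982 0.1756] [-1.7993e+02  1.0000e-02 -7.9620e+01] w 0.0572 F [ 0.   0.4 -0.9]
(0.646, 0.1014, 0.04, -79.5) dp [np.float64(-3.0), np.float64(-1.5), np.float64(135.6)] roll -0.002 rows 3
```

>>> {"method": "send_rows", "body": {
  "steps": [
    {"dp": [-3, -2, 50], "roll": 0, "jaw": 65},
    {"dp": [-3, -2, 100], "roll": 0, "jaw": 65},
    {"dp": [-3, -2, 135], "roll": 0, "jaw": 65},
    {"dp": [-3, -2, 135], "roll": 0, "jaw": 65},
    {"dp": [-3, -2, 135], "roll": 0, "jaw": 20}
  ]
}}

```text
time_s: 15.25
tcp_pos: [0.6472, 0.1019, 0.0411]
eef_rot: [-179.9, 0.0, -79.6]
contact_force: [0.3, 0.1, 0.1]
gripper_width: 0.0515
gripper_force: 0.0
```

>>> {"method": "send_rows", "body": {
  "steps": [
    {"dp": [0, 0, 0], "roll": 0, "jaw": 20},
    {"dp": [0, 0, 0], "roll": 0, "jaw": 20},
    {"dp": [0, 0, -30], "roll": 0, "jaw": 20},
    {"dp": [0, 0, -80], "roll": 0, "jaw": 20},
    {"dp": [0, 0, -135], "roll": 0, "jaw": 20}
  ]
}}

```text
time_s: 15.88
tcp_pos: [0.6459, 0.1022, 0.1759]
eef_rot: [179.9, -0.0, -79.6]
contact_force: [-0.1, 0.2, -1.1]
gripper_width: 0.0357
gripper_force: 25.0
```

>>> {"method": "send_rows", "body": {
  "steps": [
    {"dp": [45, 30, 0], "roll": 0, "jaw": 20},
    {"dp": [95, 62, 0], "roll": 0, "jaw": 20},
    {"dp": [145, 95, 0], "roll": 0, "jaw": 20},
    {"dp": [195, 128, 0], "roll": 0, "jaw": 20},
    {"dp": [245, 161, 0], "roll": 0, "jaw": 20}
  ]
}}

```text
time_s: 16.5
tcp_pos: [0.5315, -0.1691, 0.1753]
eef_rot: [-179.9, -0.0, -79.5]
contact_force: [1.9, -0.6, -0.3]
gripper_width: 0.0358
gripper_force: 25.0
```

>>> {"method": "send_rows", "body": {
  "steps": [
    {"dp": [50, 33, 0], "roll": 0, "jaw": 20},
    {"dp": [100, 66, 0], "roll": 0, "jaw": 20},
    {"dp": [155, 101, 0], "roll": 0, "jaw": 20},
    {"dp": [155, 101, 0], "roll": 0, "jaw": 20}
  ]
}}

```text
time_s: 17.0
tcp_pos: [0.4592, -0.3415, 0.1748]
eef_rot: [180.0, -0.0, -79.9]
contact_force: [0.1, -0.1, -1.1]
gripper_width: 0.0357
gripper_force: 25.0
```

>>> {"method": "send_rows", "body": {
  "steps": [
    {"dp": [0, 0, 45], "roll": 0, "jaw": 20},
    {"dp": [0, 0, 75], "roll": 0, "jaw": 20},
    {"dp": [0, 0, 75], "roll": 0, "jaw": 60},
    {"dp": [0, 0, 75], "roll": 0, "jaw": 60},
    {"dp": [0, 0, 20], "roll": 0, "jaw": 60}
  ]
}}

```text
time_s: 17.62
tcp_pos: [0.4599, -0.3374, 0.1533]
eef_rot: [179.7, 0.2, -79.6]
contact_force: [1.3, -1.0, 1.9]
gripper_width: 0.0517
gripper_force: 0.0
```

>>> {"method": "send_rows", "body": {
  "steps": [
    {"dp": [0, 0, -20], "roll": 0, "jaw": 60},
    {"dp": [-49, -25, -20], "roll": 0, "jaw": 70},
    {"dp": [-98, -51, -20], "roll": 0, "jaw": 70},
    {"dp": [-147, -76, -20], "roll": 0, "jaw": 70},
    {"dp": [-197, -102, -20], "roll": 0, "jaw": 70}
  ]
}}

```text
time_s: 18.25
tcp_pos: [0.5272, -0.1243, 0.1771]
eef_rot: [-179.8, -0.0, -79.5]
contact_force: [1.4, -1.0, 0.3]
gripper_width: 0.0614
gripper_force: 0.0
```

```bash
python3 -c "
from h import *
snap('top','top3')
a=cv2.imread('pics/top0.png').astype(int);b=cv2.imread('pics/top3.png')
for n,(u,v) in dict(tube=(297,225),chan=(322,212),L=(297,260)).items(): print(n,np.abs(a-b)[v-12:v+13,u-12:u+13].mean().round(1))
plan((.6145,.163,.175,-79.5))"
```

```text
tube 25.6
chan 29.7
L 76.8
t 18.30 at [ 0.5293 -0.1198  0.1772] [-179.67   -0.    -79.41] w 0.0613 F [1.1 4.4 0.5]
(0.6145, 0.163, 0.175, -79.5) dp [np.float64(-262.3), np.float64(-135.7), np.float64(2.2)] roll 0.002 rows 5
```

```bash
python3 -c "
from h import *
b=cv2.imread('pics/top3.png')
cv2.imwrite('pics/c3.png',cv2.resize(b[180:345,210:560],None,fx=2.28,fy=2.28,interpolation=cv2.INTER_CUBIC))"
```

```text
(no output)
```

View pics/c3.png

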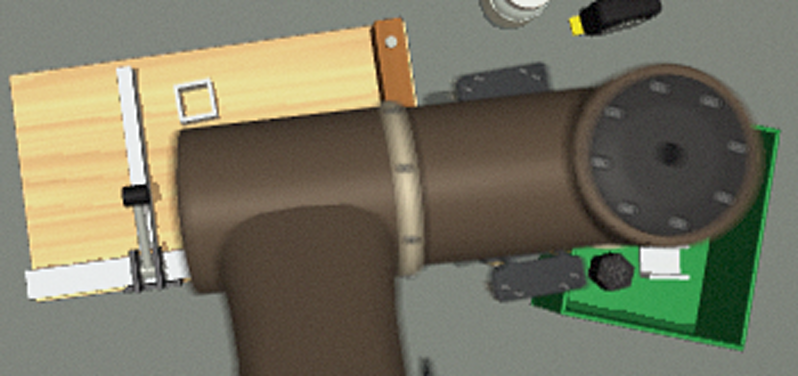

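The tube is unmoved at (196,101), the hexbar and channel are in the bin at (611,271) and (660,263), and the arm accounts for the differences. On to the tube.

>>> {"method": "send_rows", "body": {
  "steps": [
    {"dp": [-56, -29, 0], "roll": 0, "jaw": 70},
    {"dp": [-112, -58, 0], "roll": 0, "jaw": 70},
    {"dp": [-167, -86, 0], "roll": 0, "jaw": 70},
    {"dp": [-222, -115, 0], "roll": 0, "jaw": 70},
    {"dp": [-262, -136, 0], "roll": 0, "jaw": 70}
  ]
}}

```text
time_s: 18.92
tcp_pos: [0.6134, 0.1594, 0.177]
eef_rot: [-179.8, 0.1, -79.5]
contact_force: [0.8, 0.2, 0.1]
gripper_width: 0.0615
gripper_force: 0.0
```

>>> {"method": "send_rows", "body": {
  "steps": [
    {"dp": [0, 0, 0], "roll": 0, "jaw": 70},
    {"dp": [0, 0, 0], "roll": 0, "jaw": 70},
    {"dp": [0, 0, 0], "roll": 0, "jaw": 70}
  ]
}}

```text
time_s: 19.3
tcp_pos: [0.6122, 0.1552, 0.1755]
eef_rot: [-179.9, 0.0, -79.6]
contact_force: [0.2, 0.0, -0.3]
gripper_width: 0.0614
gripper_force: 0.0
```

```bash
python3 -c "
from h import *
plan((.6145,.163,.042,-79.5),(.545,-.29,.175,-79.5))"
```

```text
t 19.30 at [0.6122 0.1552 0.1755] [-1.7994e+02  2.0000e-02 -7.9620e+01] w 0.0614 F [ 0.2  0.  -0.3]
(0.6145, 0.163, 0.042, -79.5) dp [np.float64(-7.3), np.float64(-3.7), np.float64(133.5)] roll -0.002 rows 3
(0.545, -0.29, 0.175, -79.5) dp [np.float64(432.7), np.float64(150.9), np.float64(-133.0)] roll -0.0 rows 8
```

>>> {"method": "send_rows", "body": {
  "steps": [
    {"dp": [-7, -4, 50], "roll": 0, "jaw": 70},
    {"dp": [-7, -4, 100], "roll": 0, "jaw": 70},
    {"dp": [-7, -4, 133], "roll": 0, "jaw": 70},
    {"dp": [-7, -4, 133], "roll": 0, "jaw": 70},
    {"dp": [-7, -4, 133], "roll": 0, "jaw": 20}
  ]
}}

```text
time_s: 19.92
tcp_pos: [0.616, 0.1635, 0.0433]
eef_rot: [-179.9, 0.0, -79.6]
contact_force: [-0.1, -0.1, 1.1]
gripper_width: 0.0557
gripper_force: 0.0
```

>>> {"method": "send_rows", "body": {
  "steps": [
    {"dp": [0, 0, 0], "roll": 0, "jaw": 20},
    {"dp": [0, 0, 0], "roll": 0, "jaw": 20},
    {"dp": [0, 0, -30], "roll": 0, "jaw": 20},
    {"dp": [0, 0, -80], "roll": 0, "jaw": 20},
    {"dp": [0, 0, -135], "roll": 0, "jaw": 20}
  ]
}}

```text
time_s: 20.55
tcp_pos: [0.6145, 0.1635, 0.1782]
eef_rot: [180.0, -0.0, -79.6]
contact_force: [0.7, 1.0, 0.8]
gripper_width: 0.0402
gripper_force: 25.0
```

>>> {"method": "send_rows", "body": {
  "steps": [
    {"dp": [50, 18, 0], "roll": 0, "jaw": 20},
    {"dp": [105, 39, 0], "roll": 0, "jaw": 20},
    {"dp": [160, 59, 0], "roll": 0, "jaw": 20},
    {"dp": [215, 79, 0], "roll": 0, "jaw": 20},
    {"dp": [270, 99, 0], "roll": 0, "jaw": 20}
  ]
}}

```text
time_s: 21.18
tcp_pos: [0.566, -0.1214, 0.1776]
eef_rot: [-179.9, -0.0, -79.5]
contact_force: [0.8, 0.4, -1.0]
gripper_width: 0.0396
gripper_force: 25.0
```

>>> {"method": "send_rows", "body": {
  "steps": [
    {"dp": [55, 20, 0], "roll": 0, "jaw": 20},
    {"dp": [110, 41, 0], "roll": 0, "jaw": 20},
    {"dp": [171, 64, 0], "roll": 0, "jaw": 20},
    {"dp": [171, 64, 0], "roll": 0, "jaw": 20}
  ]
}}

```text
time_s: 21.68
tcp_pos: [0.5331, -0.3031, 0.1769]
eef_rot: [-180.0, -0.0, -79.8]
contact_force: [-0.0, 0.2, -1.4]
gripper_width: 0.04
gripper_force: 25.0
```

>>> {"method": "send_rows", "body": {
  "steps": [
    {"dp": [0, 0, 45], "roll": 0, "jaw": 20},
    {"dp": [0, 0, 70], "roll": 0, "jaw": 20},
    {"dp": [0, 0, 70], "roll": 0, "jaw": 65},
    {"dp": [0, 0, 70], "roll": 0, "jaw": 65},
    {"dp": [0, 0, 20], "roll": 0, "jaw": 65}
  ]
}}

```text
time_s: 22.3
tcp_pos: [0.533, -0.2986, 0.1553]
eef_rot: [179.7, 0.1, -79.6]
contact_force: [1.4, -0.5, 0.1]
gripper_width: 0.0566
gripper_force: 0.0
```

>>> {"method": "send_rows", "body": {
  "steps": [
    {"dp": [0, 0, -20], "roll": 0, "jaw": 60},
    {"dp": [0, 0, -20], "roll": 0, "jaw": 60}
  ]
}}

```text
time_s: 22.55
tcp_pos: [0.5363, -0.2998, 0.1806]
eef_rot: [-179.7, -0.2, -79.5]
contact_force: [0.1, 0.2, -0.3]
gripper_width: 0.053
gripper_force: 0.0
```

```bash
python3 -c "
from h import *
c=snap('top','top4')
b=c['image']
cv2.imwrite('pics/c4.png',cv2.resize(b[230:320,240:360],None,fx=6.5,fy=6.5,interpolation=cv2.INTER_CUBIC))
plan((.54,0,.175,-57),(.530,.161,.175,-57),(.530,.161,.039,-57))"
```

```text
t 22.60 at [ 0.5354 -0.2995  0.1788] [-1.7978e+02 -9.0000e-02 -7.9550e+01] w 0.0528 F [-0.3 -0.3 -0.7]
(0.54, 0, 0.175, -57) dp [np.float64(-293.7), np.float64(-58.8), np.float64(3.8)] roll -0.394 rows 5
(0.53, 0.161, 0.175, -57) dp [np.float64(-140.5), np.float64(-79.3), np.float64(-0.0)] roll -0.0 rows 3
(0.53, 0.161, 0.039, -57) dp [np.float64(0.0), np.float64(-0.0), np.float64(136.0)] roll -0.0 rows 3
```

View pics/c4.png

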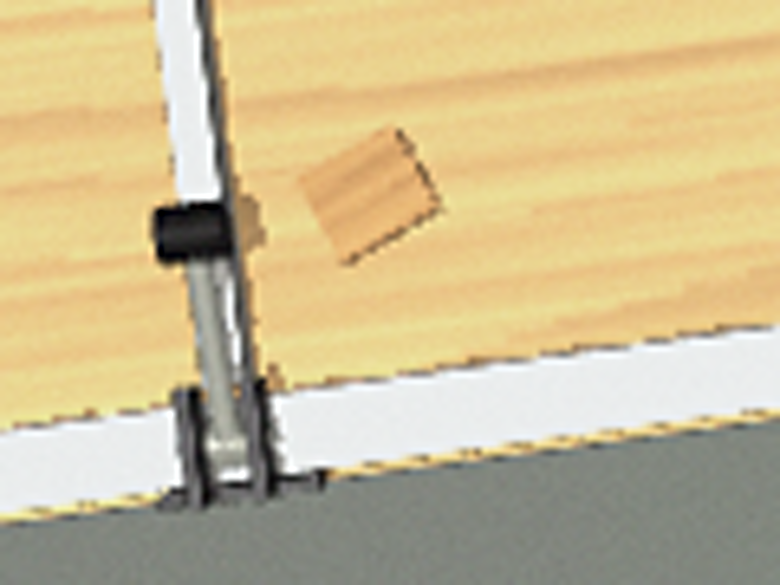

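The plywood block is still at (370,195) in the crop, unmoved, with the knob at (192,232).

>>> {"method": "send_rows", "body": {
  "steps": [
    {"dp": [-58, -12, 0], "roll": -0.1, "jaw": 60},
    {"dp": [-116, -24, 0], "roll": -0.2, "jaw": 60},
    {"dp": [-175, -36, 0], "roll": -0.3, "jaw": 60},
    {"dp": [-234, -48, 0], "roll": -0.376, "jaw": 60},
    {"dp": [-294, -59, 0], "roll": -0.376, "jaw": 60}
  ]
}}

```text
time_s: 23.22
tcp_pos: [0.5387, 0.0022, 0.1764]
eef_rot: [180.0, 0.0, -58.0]
contact_force: [1.3, -0.0, 0.4]
gripper_width: 0.0527
gripper_force: 0.0
```

>>> {"method": "send_rows", "body": {
  "steps": [
    {"dp": [-46, -27, 0], "roll": 0, "jaw": 60},
    {"dp": [-92, -53, 0], "roll": 0, "jaw": 60},
    {"dp": [-139, -81, 0], "roll": 0, "jaw": 60},
    {"dp": [-139, -81, 0], "roll": 0, "jaw": 60},
    {"dp": [-139, -81, 0], "roll": 0, "jaw": 60}
  ]
}}

```text
time_s: 23.85
tcp_pos: [0.5338, 0.1611, 0.1761]
eef_rot: [179.9, 0.0, -58.0]
contact_force: [0.5, -0.3, -0.6]
gripper_width: 0.0521
gripper_force: 0.0
```

```bash
python3 -c "
from h import *
plan((.529,.161,.038,-58),(.529,.161,.175,-58),(.49,-.33,.175,-75))"
```

```text
t 23.85 at [0.5338 0.1611 0.1761] [ 1.7993e+02  1.0000e-02 -5.7970e+01] w 0.0521 F [ 0.5 -0.3 -0.6]
(0.529, 0.161, 0.038, -58) dp [np.float64(-2.5), np.float64(4.1), np.float64(138.1)] roll 0.0 rows 3
(0.529, 0.161, 0.175, -58) dp [np.float64(0.0), np.float64(-0.0), np.float64(-137.0)] roll -0.0 rows 3
(0.49, -0.33, 0.175, -75) dp [np.float64(395.7), np.float64(293.3), np.float64(-0.0)] roll 0.297 rows 8
```

>>> {"method": "send_rows", "body": {
  "steps": [
    {"dp": [-3, 4, 50], "roll": 0, "jaw": 60},
    {"dp": [-3, 4, 100], "roll": 0, "jaw": 60},
    {"dp": [-3, 4, 138], "roll": 0, "jaw": 60},
    {"dp": [-3, 4, 138], "roll": 0, "jaw": 60},
    {"dp": [-3, 4, 138], "roll": 0, "jaw": 20}
  ]
}}

```text
time_s: 24.48
tcp_pos: [0.5294, 0.1603, 0.0385]
eef_rot: [180.0, -0.0, -58.1]
contact_force: [-0.5, 0.8, 0.0]
gripper_width: 0.047
gripper_force: 0.0
```

>>> {"method": "send_rows", "body": {
  "steps": [
    {"dp": [0, 0, 0], "roll": 0, "jaw": 20},
    {"dp": [0, 0, 0], "roll": 0, "jaw": 20},
    {"dp": [0, 0, -30], "roll": 0, "jaw": 20},
    {"dp": [0, 0, -80], "roll": 0, "jaw": 20},
    {"dp": [0, 0, -137], "roll": 0, "jaw": 20}
  ]
}}

```text
time_s: 25.1
tcp_pos: [0.5287, 0.1611, 0.1767]
eef_rot: [179.9, 0.0, -58.0]
contact_force: [1.1, 1.2, -0.7]
gripper_width: 0.0357
gripper_force: 25.0
```

>>> {"method": "send_rows", "body": {
  "steps": [
    {"dp": [45, 33, 0], "roll": 0.04, "jaw": 20},
    {"dp": [92, 68, 0], "roll": 0.1, "jaw": 20},
    {"dp": [140, 104, 0], "roll": 0.15, "jaw": 20},
    {"dp": [190, 141, 0], "roll": 0.2, "jaw": 20},
    {"dp": [238, 176, 0], "roll": 0.297, "jaw": 20}
  ]
}}

```text
time_s: 25.72
tcp_pos: [0.5056, -0.1354, 0.1762]
eef_rot: [-179.9, -0.0, -75.2]
contact_force: [1.4, -0.9, -0.2]
gripper_width: 0.0359
gripper_force: 25.0
```

```bash
python3 -c "
from h import *
plan((.485,-.32,.175,-75))"
```

```text
t 25.73 at [ 0.5056 -0.1354  0.1762] [-179.93   -0.    -75.17] w 0.0359 F [ 1.4 -0.9 -0.2]
(0.485, -0.32, 0.175, -75) dp [np.float64(173.2), np.float64(67.1), np.float64(1.2)] roll -0.003 rows 3
```

>>> {"method": "send_rows", "body": {
  "steps": [
    {"dp": [58, 22, 0], "roll": 0, "jaw": 20},
    {"dp": [115, 44, 0], "roll": 0, "jaw": 20},
    {"dp": [173, 67, 0], "roll": 0, "jaw": 20},
    {"dp": [173, 67, 30], "roll": 0, "jaw": 20},
    {"dp": [173, 67, 60], "roll": 0, "jaw": 20}
  ]
}}

```text
time_s: 26.35
tcp_pos: [0.4855, -0.3192, 0.1152]
eef_rot: [-179.9, -0.0, -75.2]
contact_force: [-0.7, -0.1, -0.9]
gripper_width: 0.0361
gripper_force: 25.0
```

>>> {"method": "send_rows", "body": {
  "steps": [
    {"dp": [0, 0, 0], "roll": 0, "jaw": 20},
    {"dp": [0, 0, 0], "roll": 0, "jaw": 65},
    {"dp": [0, 0, 0], "roll": 0, "jaw": 65},
    {"dp": [0, 0, -60], "roll": 0, "jaw": 65},
    {"dp": [0, 0, -100], "roll": 0, "jaw": 65}
  ]
}}

```text
time_s: 26.98
tcp_pos: [0.4869, -0.3182, 0.2192]
eef_rot: [-179.8, -0.1, -75.0]
contact_force: [0.0, 0.1, -0.1]
gripper_width: 0.0566
gripper_force: 0.0
```

```bash
python3 -c "
from h import *
plan((.50,-.05,.215,-30),(.50,.10,.215,8.3),(.50,.215,.2,8.3))"
```

```text
t 26.98 at [ 0.4869 -0.3182  0.2192] [-1.7985e+02 -1.3000e-01 -7.4990e+01] w 0.0566 F [ 0.   0.1 -0.1]
(0.5, -0.05, 0.215, -30) dp [np.float64(-255.7), np.float64(-82.1), np.float64(4.2)] roll -0.785 rows 5
(0.5, 0.1, 0.215, 8.3) dp [np.float64(-75.0), np.float64(-129.9), np.float64(-0.0)] roll -0.668 rows 4
(0.5, 0.215, 0.2, 8.3) dp [np.float64(16.6), np.float64(-113.8), np.float64(15.0)] roll -0.0 rows 2
```

>>> {"method": "send_rows", "body": {
  "steps": [
    {"dp": [-51, -16, 0], "roll": -0.16, "jaw": 60},
    {"dp": [-102, -33, 0], "roll": -0.33, "jaw": 60},
    {"dp": [-153, -49, 0], "roll": -0.5, "jaw": 60},
    {"dp": [-205, -66, 0], "roll": -0.66, "jaw": 60},
    {"dp": [-256, -82, 0], "roll": -0.785, "jaw": 60}
  ]
}}

```text
time_s: 27.6
tcp_pos: [0.4995, -0.0475, 0.2171]
eef_rot: [-179.9, -0.1, -29.8]
contact_force: [0.6, -0.8, -0.3]
gripper_width: 0.0526
gripper_force: 0.0
```

>>> {"method": "send_rows", "body": {
  "steps": [
    {"dp": [-19, -32, 0], "roll": -0.17, "jaw": 55},
    {"dp": [-38, -65, 0], "roll": -0.34, "jaw": 55},
    {"dp": [-56, -97, 0], "roll": -0.5, "jaw": 55},
    {"dp": [-75, -130, 0], "roll": -0.668, "jaw": 55},
    {"dp": [-75, -130, 0], "roll": -0.668, "jaw": 55}
  ]
}}

```text
time_s: 28.22
tcp_pos: [0.4997, 0.1029, 0.2168]
eef_rot: [-179.9, -0.1, 8.5]
contact_force: [-0.3, -0.5, -0.3]
gripper_width: 0.0483
gripper_force: 0.0
```

```bash
python3 -c "
from h import *
snap('top','top5');snap('scene','scene5');snap('wrist','w5')
t=cv2.imread('pics/top5.png');s=cv2.imread('pics/scene5.png');w=cv2.imread('pics/w5.png')
A=cv2.resize(t[210:345,430:560],(400,415)); B=cv2.resize(w,(400,300)); C=cv2.resize(s[140:440,60:460],(400,300))
o=np.zeros((600,800,3),np.uint8); o[:415,:400]=A; o[:300,400:]=B; o[300:,400:]=C
cv2.imwrite('pics/m5.png',o)
plan((.513,.222,.17,8.3))"
```

```text
t 28.38 at [0.4994 0.1005 0.2162] [-1.7998e+02 -5.0000e-02  8.1600e+00] w 0.0482 F [ 0.  -1.1  0.3]
(0.513, 0.222, 0.17, 8.3) dp [np.float64(30.8), np.float64(-118.4), np.float64(46.2)] roll -0.002 rows 3
```

View pics/m5.png

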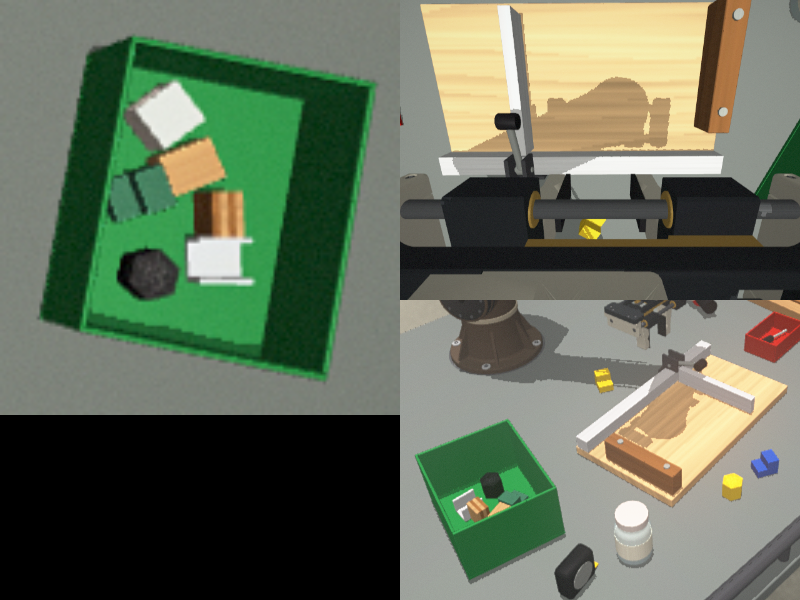

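All six offcuts are in the bin: tube, batten, stepped, plywood, channel and hexbar. The bed is clear. The wrist view puts the knob at (507,121) in the mosaic; I'll locate it from both views.

```bash
python3 -c "
from h import *
a=cv2.imread('pics/w5.png')[130:300,100:327]
cv2.imwrite('pics/c5.png',cv2.convertScaleAbs(cv2.resize(a,None,fx=3.5,fy=3.5,interpolation=cv2.INTER_CUBIC),alpha=1.5,beta=10))
print(ray('w5',171,194,.088), ray('top4',240+192/6.5,230+232/6.5,.092))"
```

```text
[0.51551588 0.22383383 0.088     ] [0.51278347 0.22061021 0.092     ]
```

View pics/c5.png

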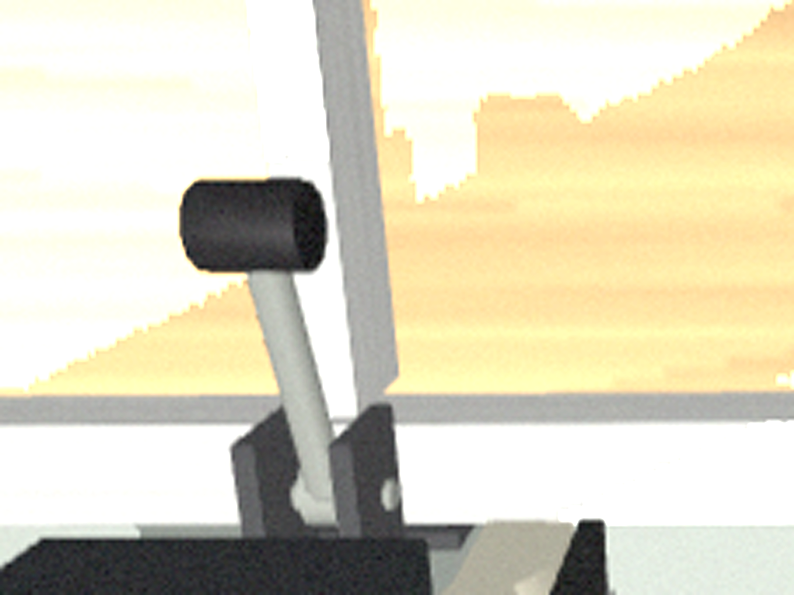

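>>> {"method": "send_rows", "body": {
  "steps": [
    {"dp": [16, -59, 0], "roll": 0, "jaw": 50},
    {"dp": [33, -118, 23], "roll": 0, "jaw": 50},
    {"dp": [33, -118, 46], "roll": 0, "jaw": 50},
    {"dp": [33, -118, 46], "roll": 0, "jaw": 50},
    {"dp": [33, -118, 46], "roll": 0, "jaw": 50}
  ]
}}

```text
time_s: 29.0
tcp_pos: [0.5158, 0.2212, 0.1706]
eef_rot: [-180.0, -0.1, 8.1]
contact_force: [-0.0, -0.5, 0.0]
gripper_width: 0.0441
gripper_force: 0.0
```

```bash
python3 -c "
from h import *
plan((.5145,.222,.083,8.3))"
```

```text
t 29.00 at [0.5158 0.2212 0.1706] [-1.7999e+02 -5.0000e-02  8.1300e+00] w 0.0441 F [-0.  -0.5  0. ]
(0.5145, 0.222, 0.083, 8.3) dp [np.float64(-1.1), np.float64(-1.0), np.float64(87.6)] roll -0.003 rows 2
```

>>> {"method": "send_rows", "body": {
  "steps": [
    {"dp": [-1, -1, 30], "roll": 0, "jaw": 50},
    {"dp": [-1, -1, 65], "roll": 0, "jaw": 50},
    {"dp": [-1, -1, 88], "roll": 0, "jaw": 50},
    {"dp": [-1, -1, 88], "roll": 0, "jaw": 50},
    {"dp": [-1, -1, 88], "roll": 0, "jaw": 50}
  ]
}}

```text
time_s: 29.62
tcp_pos: [0.5152, 0.223, 0.0834]
eef_rot: [-179.9, -0.1, 8.2]
contact_force: [-0.2, 0.6, -0.5]
gripper_width: 0.044
gripper_force: 0.0
```

>>> {"method": "send_rows", "body": {
  "steps": [
    {"dp": [0, 0, 0], "roll": 0, "jaw": 15},
    {"dp": [0, 0, 0], "roll": 0, "jaw": 15},
    {"dp": [0, 0, 0], "roll": 0, "jaw": 15},
    {"dp": [0, 0, 0], "roll": 0, "jaw": 15},
    {"dp": [0, 0, 0], "roll": 0, "jaw": 15}
  ],
  "newtons": 35
}}

```text
time_s: 30.25
tcp_pos: [0.5145, 0.2231, 0.082]
eef_rot: [-180.0, -0.1, 8.2]
contact_force: [2.1, -0.3, 4.0]
gripper_width: 0.0257
gripper_force: 35.0
```

Pinched at 26 mm. Now I'll raise the lever along its arc.

>>> {"method": "send_rows", "body": {
  "steps": [
    {"dp": [-3, 0, -8], "roll": 0, "jaw": 15},
    {"dp": [-7, 0, -16], "roll": 0, "jaw": 15},
    {"dp": [-13, 0, -25], "roll": 0, "jaw": 15},
    {"dp": [-20, 0, -33], "roll": 0, "jaw": 15},
    {"dp": [-28, 0, -40], "roll": 0, "jaw": 15}
  ]
}}

```text
time_s: 30.88
tcp_pos: [0.4856, 0.2187, 0.1218]
eef_rot: [-180.0, 0.0, 8.2]
contact_force: [1.4, 0.8, -7.5]
gripper_width: 0.0254
gripper_force: 35.0
```

>>> {"method": "send_rows", "body": {
  "steps": [
    {"dp": [-8, 0, -5], "roll": 0, "jaw": 15},
    {"dp": [-18, 0, -10], "roll": 0, "jaw": 15},
    {"dp": [-28, 0, -13], "roll": 0, "jaw": 15},
    {"dp": [-38, 0, -15], "roll": 0, "jaw": 15},
    {"dp": [-48, 0, -16], "roll": 0, "jaw": 15}
  ]
}}

```text
time_s: 31.5
tcp_pos: [0.4393, 0.2124, 0.1388]
eef_rot: [-180.0, -0.1, 8.2]
contact_force: [5.5, -0.7, -0.5]
gripper_width: 0.0254
gripper_force: 35.0
```

```bash
python3 -c "
from h import *
plan()"
```

```text
t 31.50 at [0.4393 0.2124 0.1388] [-1.7996e+02 -1.5000e-01  8.2400e+00] w 0.0254 F [ 5.5 -0.7 -0.5]
```

>>> {"method": "send_rows", "body": {
  "steps": [
    {"dp": [0, 15, 0], "roll": 0, "jaw": 15},
    {"dp": [0, 45, 0], "roll": 0, "jaw": 15},
    {"dp": [0, 75, 0], "roll": 0, "jaw": 15},
    {"dp": [0, 105, 0], "roll": 0, "jaw": 15},
    {"dp": [0, 135, 0], "roll": 0, "jaw": 15}
  ]
}}

```text
time_s: 32.12
tcp_pos: [0.4592, 0.0783, 0.1388]
eef_rot: [-179.9, -0.2, 8.2]
contact_force: [2.8, 4.2, 3.2]
gripper_width: 0.0255
gripper_force: 35.0
```

>>> {"method": "send_rows", "body": {
  "steps": [
    {"dp": [0, 30, 0], "roll": 0, "jaw": 15},
    {"dp": [0, 60, 0], "roll": 0, "jaw": 15},
    {"dp": [0, 80, 0], "roll": 0, "jaw": 15},
    {"dp": [0, 95, 0], "roll": 0, "jaw": 15},
    {"dp": [0, 100, 0], "roll": 0, "jaw": 15}
  ]
}}

```text
time_s: 32.75
tcp_pos: [0.4736, -0.021, 0.1388]
eef_rot: [-180.0, -0.2, 8.2]
contact_force: [2.9, 2.1, 5.9]
gripper_width: 0.0259
gripper_force: 35.0
```

```bash
python3 -c "
from h import *
plan()"
```

```text
t 32.75 at [ 0.4736 -0.021   0.1388] [-1.7998e+02 -1.7000e-01  8.1800e+00] w 0.0259 F [2.9 2.1 5.9]
```

>>> {"method": "send_rows", "body": {
  "steps": [
    {"dp": [0, 4, 0], "roll": 0, "jaw": 15},
    {"dp": [0, 8, 0], "roll": 0, "jaw": 15},
    {"dp": [0, 12, 0], "roll": 0, "jaw": 15},
    {"dp": [0, 15, 0], "roll": 0, "jaw": 15},
    {"dp": [0, 15, 0], "roll": 0, "jaw": 15}
  ]
}}

```text
time_s: 33.38
tcp_pos: [0.4758, -0.0354, 0.1388]
eef_rot: [180.0, -0.2, 8.2]
contact_force: [3.6, 1.5, 5.3]
gripper_width: 0.0257
gripper_force: 35.0
```

>>> {"method": "send_rows", "body": {
  "steps": [
    {"dp": [0, 2, 0], "roll": 0, "jaw": 15},
    {"dp": [0, 4, 0], "roll": 0, "jaw": 15},
    {"dp": [0, 6, 0], "roll": 0, "jaw": 15},
    {"dp": [0, 8, 0], "roll": 0, "jaw": 15},
    {"dp": [0, 8, 0], "roll": 0, "jaw": 15}
  ]
}}

```text
time_s: 34.0
tcp_pos: [0.477, -0.0432, 0.1388]
eef_rot: [-180.0, -0.2, 8.2]
contact_force: [3.6, 1.3, 5.0]
gripper_width: 0.0254
gripper_force: 35.0
```

>>> {"method": "send_rows", "body": {
  "steps": [
    {"dp": [0, 2, 0], "roll": 0, "jaw": 15},
    {"dp": [0, 4, 0], "roll": 0, "jaw": 15},
    {"dp": [0, 4, 0], "roll": 0, "jaw": 15}
  ]
}}

```text
time_s: 34.38
tcp_pos: [0.4777, -0.0449, 0.1387]
eef_rot: [-179.8, -0.3, 8.2]
contact_force: [-0.7, 15.4, 8.5]
gripper_width: 0.0254
gripper_force: 35.0
```

```bash
python3 -c "
from h import *
plan()
c=snap('scene','s6')['image']; t=snap('top','t6')['image']
o=np.zeros((600,800,3),np.uint8); o[:300]=cv2.resize(c[170:335,210:450],(436,300)).repeat(1,0) if 0 else 0
o[:,:400]=cv2.resize(c[230:350,230:310+0],(400,600)); o[:,400:]=cv2.resize(t[170:320,340:440],(400,600))
cv2.imwrite('pics/m6.png',o)"
```

```text
t 34.38 at [ 0.4777 -0.0449  0.1387] [-179.8    -0.26    8.21] w 0.0254 F [-0.7 15.4  8.5]
```

View pics/m6.png

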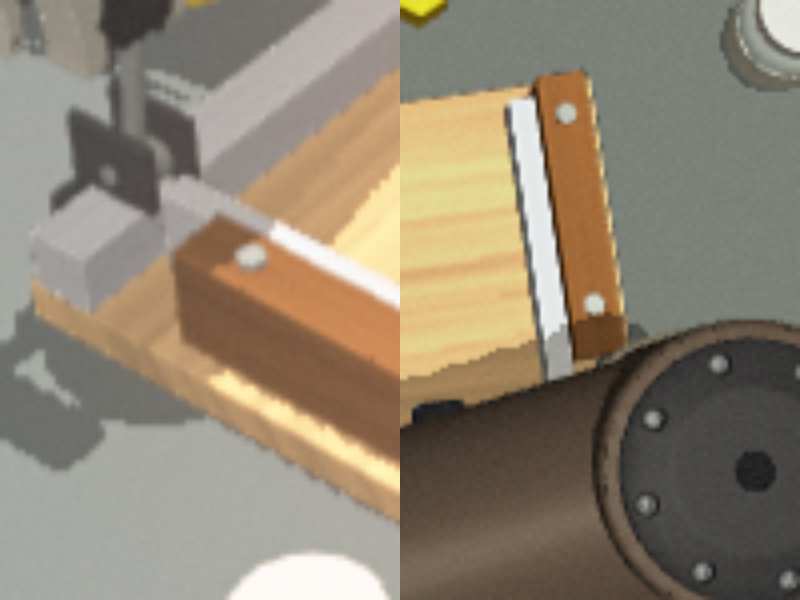

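The bar touches the cheek and the force reads 15 N, so the stop is home with the lever raised. I'll lower the lever along the reverse arc.

>>> {"method": "send_rows", "body": {
  "steps": [
    {"dp": [10, 0, 1], "roll": 0, "jaw": 15},
    {"dp": [20, 0, 3], "roll": 0, "jaw": 15},
    {"dp": [30, 0, 6], "roll": 0, "jaw": 15},
    {"dp": [40, 0, 11], "roll": 0, "jaw": 15},
    {"dp": [48, 0, 16], "roll": 0, "jaw": 15}
  ]
}}

```text
time_s: 35.1
tcp_pos: [0.5223, -0.0383, 0.1211]
eef_rot: [-179.8, 0.1, 8.2]
contact_force: [-7.1, 17.5, 4.0]
gripper_width: 0.0253
gripper_force: 35.0
```

>>> {"method": "send_rows", "body": {
  "steps": [
    {"dp": [8, 0, 7], "roll": 0, "jaw": 15},
    {"dp": [15, 0, 15], "roll": 0, "jaw": 15},
    {"dp": [21, 0, 24], "roll": 0, "jaw": 15},
    {"dp": [25, 0, 32], "roll": 0, "jaw": 15},
    {"dp": [28, 0, 40], "roll": 0, "jaw": 15}
  ]
}}

```text
time_s: 35.72
tcp_pos: [0.5502, -0.0342, 0.0835]
eef_rot: [-179.9, 0.1, 8.3]
contact_force: [-40.5, 32.2, 99.3]
gripper_width: 0.0256
gripper_force: 92.4
```

>>> {"method": "send_rows", "body": {
  "steps": [
    {"dp": [0, 0, 2], "roll": 0, "jaw": 15},
    {"dp": [0, 0, 3], "roll": 0, "jaw": 15},
    {"dp": [0, 0, 3], "roll": 0, "jaw": 15}
  ]
}}

```text
time_s: 36.1
tcp_pos: [0.55, -0.0342, 0.0838]
eef_rot: [-179.9, -0.0, 8.3]
contact_force: [-25.5, 24.5, 58.3]
gripper_width: 0.0257
gripper_force: 66.6
```

```bash
python3 -c "
from h import *
plan()"
```

```text
t 36.10 at [ 0.55   -0.0342  0.0838] [-1.7989e+02 -1.0000e-02  8.3000e+00] w 0.0257 F [-25.5  24.5  58.3]
```

Forces are high but within limits, and the lever is at its stop. I'll ease off slightly, open and retreat.

>>> {"method": "send_rows", "body": {
  "steps": [
    {"dp": [0, 0, -3], "roll": 0, "jaw": 15},
    {"dp": [0, 0, -3], "roll": 0, "jaw": 45},
    {"dp": [0, 0, -3], "roll": 0, "jaw": 45},
    {"dp": [0, 0, -3], "roll": 0, "jaw": 45}
  ]
}}

```text
time_s: 36.6
tcp_pos: [0.5522, -0.034, 0.0841]
eef_rot: [-179.9, -0.2, 8.3]
contact_force: [-7.2, 18.6, 23.6]
gripper_width: 0.0388
gripper_force: 12.0
```

```bash
python3 -c "
from h import *
plan()"
```

```text
t 36.60 at [ 0.5522 -0.034   0.0841] [-179.86   -0.19    8.26] w 0.0388 F [-7.2 18.6 23.6]
```

>>> {"method": "send_rows", "body": {
  "steps": [
    {"dp": [0, -3, -2], "roll": 0, "jaw": 45},
    {"dp": [0, -5, -3], "roll": 0, "jaw": 50},
    {"dp": [0, -5, -3], "roll": 0, "jaw": 50},
    {"dp": [0, -5, -3], "roll": 0, "jaw": 50}
  ]
}}

```text
time_s: 37.1
tcp_pos: [0.5501, -0.0317, 0.0843]
eef_rot: [-180.0, 0.1, 8.2]
contact_force: [-3.0, 2.1, 4.3]
gripper_width: 0.0437
gripper_force: 2.3
```

```bash
python3 -c "
from h import *
plan()"
```

```text
t 37.10 at [ 0.5501 -0.0317  0.0843] [-1.80e+02  8.00e-02  8.18e+00] w 0.0437 F [-3.   2.1  4.3]
```

>>> {"method": "send_rows", "body": {
  "steps": [
    {"dp": [0, 0, -3], "roll": 0, "jaw": 50},
    {"dp": [0, 0, -10], "roll": 0, "jaw": 50},
    {"dp": [0, 0, -40], "roll": 0, "jaw": 50},
    {"dp": [0, 0, -90], "roll": 0, "jaw": 50},
    {"dp": [0, 0, -130], "roll": 0, "jaw": 50}
  ]
}}

```text
time_s: 37.72
tcp_pos: [0.551, -0.0317, 0.2169]
eef_rot: [180.0, -0.1, 8.2]
contact_force: [-0.4, 0.1, -0.7]
gripper_width: 0.0439
gripper_force: 0.0
```

>>> {"method": "send_rows", "body": {
  "steps": [
    {"dp": [0, -50, 0], "roll": 0, "jaw": 50},
    {"dp": [0, -100, 0], "roll": 0, "jaw": 50},
    {"dp": [0, -150, 0], "roll": 0, "jaw": 50},
    {"dp": [0, -190, 0], "roll": 0, "jaw": 50},
    {"dp": [0, -190, 0], "roll": 0, "jaw": 50}
  ]
}}

```text
time_s: 38.35
tcp_pos: [0.5235, 0.1588, 0.2149]
eef_rot: [-180.0, -0.0, 8.4]
contact_force: [0.2, -0.2, 0.0]
gripper_width: 0.0436
gripper_force: 0.0
```

```bash
python3 -c "
from h import *
plan()
c=snap('scene','s7')['image']; t=snap('top','t7')['image']
o=np.zeros((600,800,3),np.uint8)
o[:,:400]=cv2.resize(c[200:350,220:320],(400,600)); o[:,400:]=cv2.resize(t[170:320,340:440],(400,600))
cv2.imwrite('pics/m7.png',o)"
```

```text
t 38.35 at [0.5235 0.1588 0.2149] [-1.7999e+02 -3.0000e-02  8.3800e+00] w 0.0436 F [ 0.2 -0.2  0. ]
```

View pics/m7.png

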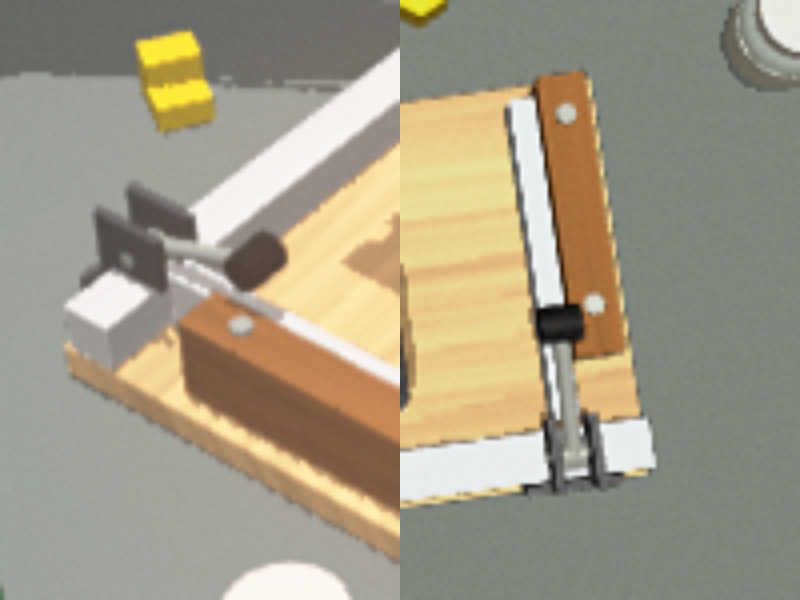

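The left pane shows the bar against the cheek with the lever lying down. I'll triangulate the knob height from both views (scene crop (257,260), top crop (560,323)).

```bash
python3 -c "
from h import *
def P(f):
  c=np.load('pics/'+f+'.npz'); return c['K']@np.hstack([cv2.Rodrigues(c['rvec'])[0],c['tvec'].reshape(3,1)])
X=cv2.triangulatePoints(P('s7'),P('t7'),np.array([[220+257/4],[200+260/4]]),np.array([[380.],[170+323/4]])).ravel();print(X[:3]/X[3])
print(proj('s7',[[.551,-.034,.088],[.545,-.034,.103]]), proj('t7',[[.551,-.034,.088],[.545,-.034,.103]]))
print(ray('t7',380,250.75,.088))
"
```

```text
[ 0.55240598 -0.03324433  0.08948474]
[[282.8243721  265.44104726]
 [280.33608974 258.23505277]] [[379.39643835 250.67192694]
 [380.05079706 252.87822121]]
[ 0.55083491 -0.03539873  0.088     ]
```

The knob centre is at 89 mm, against 88 mm when locked, and the robot is clear of everything. I'm handing in.

```bash
python3 -c "
from h import *
print(r.close_job())"
```

```text
the job is handed in; nothing more can be done
None
```

I put all six offcuts in the bin, slid the stop home against the cheek and laid the lever down to lock it, then handed the job in at about 38 s; no verdict was returned, and the wrist force reached about 112 N (limit 120) while the lever was being pressed down.

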